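# Load battery cells into a lidded rail jig and index it through its stations

## Robot

A 6-joint arm with a two-finger parallel gripper is mounted at the origin on the work surface. World frame = base frame: x ahead of the robot, y to its left, z up, the work surface at z = 0. Lengths are in m, angles in degrees, forces in N, time in s.
With the tool pointing down it reaches from about 0.35 to 0.875 m from the base axis. Payload 4.2 kg.
Tool frame: the origin (TCP) lies on the front face of the gripper's body, between the roots of the fingers; the fingertips stand finger_overhang ahead of it and the grasp point (between the pads) lies 51 mm ahead of it (finger_overhang is the distance from the TCP to the fingertips, in m); z points along the fingers, y is the line along which they close (so a half turn about z gives the same grasp; the last joint's range is limited). The gripper opens to 87 mm and grips with 3 to 60 N. Pads are 19 mm wide; open, the fingers measure 117 mm over their backs; the gripper's body (75 mm by 190 mm) begins 51 mm behind the grasp point.
Start: joints at [-53.193, 22.042, 0.453, 0, -68.411, -14.817], TCP at [0.234, -0.58, 0.292] pointing down, gripper open.
Joint ranges: [-179.83, 179.83], [-69.29, 118.12], [-61.27, 80.66], [-181.25, 117.63], [-171.15, -9.14], [-177.46, 177.46]. Speed limits (degrees/s): [159.86, 159.86, 180, 180, 180, 180].

## Interface

Orientations are given as a 3x3 rotation matrix whose columns are the frame's x, y, z axes.
In Python, from station import sense, capture, camera_model, finish_job, finger_overhang gives the robot as it stands. The module is installed in compiled form; this text tells all that it offers.
- The arm moves only by the tool jog_arm, never from a script. Its argument "rows" is a list that holds one entry, the list of rows, each a list of 4 numbers: the shift along the tool's x, y, z in m, then the turn about the tool's z in rad. A call has 1 to 20 rows; each row shifts and turns the commanded pose from where the row before left it, along the tool's axes as they then stand; what a row does not reach is not made up. A row lasts 1/8 s, in which the tool goes at most 62.5 mm and 10.7 degrees, less where a joint would pass 70% of its speed; a pose out of reach is approached as far as the arm can. A call is refused whole if a number of a shift passes 0.0625 or a number of a turn 0.188, either way. A call with a gripper value outside its range is refused whole. "claw" is the opening, from 0 (shut) to 1 (fully open), set as the call begins (left out, the last holds). The fingers move at their own pace and stop on an object; the grip force is fixed at half the most. Time passes only in rows, so rows that do not move let the fingers close. It gives the time, the measured TCP pose, the force, the opening and the grip force at its end, in the units of the state.
- sense(): the state, without advancing time (a new reading comes with each control period).
- capture(name): name is "scene" or "top"; returns the picture (400x640x3 uint8, red, green, blue); there is no depth.
- camera_model(name): a dict with "fovy" (degrees; the focal length in pixels is half the picture's height over the tangent of half this angle, whatever the lens; pixels are square), "cx", "cy" (the principal point, pixels), "k1" (the pictures are not rectified: a ray, as slopes to the right and down, at radius r is drawn at 1 + k1 r^2 times it, then the intrinsics apply), "eye" and "rotation" of the camera in the world. Camera axes: x right, y down, z forward; pixel columns grow to the right and rows downward; lengths in m; the calibration is good to about 2 mm. A picture is of the moment at which its call begins. camera_model takes no time and is no camera call.
- finish_job(): hands the job in; it is judged then, once.
The state is a dict: "time_s": time; "joints": joint angles; "joint_velocities": joint speeds; "effort": joint torques, N m; "tcp_pos": TCP position; "ee_rot": TCP orientation; "wrist_force": force on the tool from outside, world axes, zero at the start; "moment": the same for the moment, N m; "gripper_width": opening from 0.0 (shut) to 1.0 (fully open); "gripper_force": force on a finger pad.
Only numpy, scipy, OpenCV 4.12 (cv2) and the standard library are available. Lean on these libraries where they do the work, as an engineer would, in place of code of your own. Each camera call takes 0.05 s, during which the arm holds its last target. There are 200 camera calls.

## Task

Push the black jig along its rail from the arrival side until it clicks into the loading station (yellow mark). There raise its lid to about sixty degrees, let go of it for three seconds to test that the friction hinge holds it there, then lay every loose purple cell flat in a slot of its own, close the lid fully and push the jig on until it clicks into the hand-over station (blue mark). Leave the other things on the bench where they are.

Things in the scene. Friction and masses are not known exactly. Their poses are not given: they have to be found in the camera images.
- rail: Fixed rail slide: aluminium base plate 156 mm (its x) by 500 mm (its y), 10 mm thick, with two steel rails up to 32 mm high and a black stop 40 mm high at each end. Origin at the centre of its underside on the bench, z up. The jig slides along its y axis, which points roughly to the robot's left; +y is the direction of work.
- jig (a joint): Position of the jig along the rail's +y (m), range -0.020 to 0.225. Spring detents: 0 arrival, 0.100 loading, 0.200 hand-over. In each a spring ball sits between two bumps 9 mm either side of its middle; crossing a bump takes a push of about 10 N, and past its top the ball draws the jig to the middle. Between stations it slides with about 1.5 N of friction.
- lid (a joint): Angle of the jig's lid (rad): 0 closed (it may start a little ajar), 1.57 upright, 1.9 fully open. It hinges on the jig's far (+x) rim, so its front edge, towards the robot, rises. Stiff hinge (0.35 N m of friction; the lid weighs 220 g): it stays at the angle where it is left. For a vertical gripper to reach the slots freely, it should stand upright (about 1.55 or more).
- jig_floor (a point): Centre of the jig's inner floor, 46 mm above the bench; axes as the rail's (x away from the robot, y along it, z up). The jig is a black open tray 128 mm (x) by 168 mm (y) outside, walls 4 mm thick, underside 10 mm below this point, wall tops 37 mm above it. Push it on the plain outer face of a side wall (84 mm off in y). A red pointer at its front foot faces the station's mark.
- station1 (a point): Green mark (14 mm wide) on the front edge of the rail's base plate: arrival station, where the jig comes from.
- station2 (a point): Yellow mark on the front edge of the rail's base plate: loading station, 100 mm on from the green one.
- station3 (a point): Blue mark on the front edge of the rail's base plate: hand-over station, 100 mm on from the yellow one.
- lid_handle (a point): Middle of the lid's handle: dark round bar 10 mm thick, 100 mm long, parallel to the hinge, on two end posts; bar axis 34 mm above the lid's upper face, 110 mm from the hinge along the lid and 40 mm above the hinge axis. The lid: yellow frame, clear window, 128 by 168 by 6 mm. Axes turn with the lid, y along the bar, equal to jig_floor's when closed. The bar can turn between the finger pads.
- lid_hinge (a point): Middle of the lid's hinge axis, on the far rim of the jig, 64 mm behind jig_floor in x and 37 mm above it. The hinge axis is this frame's y; the frame turns with the lid.
- slot1 (a point): Centre of a cell seated in slot 1 (15 mm above the inner floor, -60 mm from jig_floor along y); axes as the jig's; the cell's long axis goes along x, either way round. The slots are 36 mm wide (y), parted by 3 orange dividers 40 mm long (x), 4 mm thick, 14 mm high; two orange ribs 8 mm high, inner faces 34 mm from the middle in x, bound their ends, with 22 mm of room for fingers beyond.
- slot2 (a point): Centre of a cell seated in slot 2 (15 mm above the inner floor, -20 mm from jig_floor along y); axes as the jig's; the cell's long axis goes along x, either way round.
- slot3 (a point): Centre of a cell seated in slot 3 (15 mm above the inner floor, 20 mm from jig_floor along y); axes as the jig's; the cell's long axis goes along x, either way round.
- slot4 (a point): Centre of a cell seated in slot 4 (15 mm above the inner floor, 60 mm from jig_floor along y); axes as the jig's; the cell's long axis goes along x, either way round.
- cell1: Battery cell, may be absent: a purple cylinder 26 mm across between two black square end holders 30 by 30 by 6 mm with copper tabs; 60 mm long in all along its x axis, 30 mm by 30 mm across, 80 to 140 g. Origin at its centre; it lies on any of its four long sides, 15 mm up. Grip it over its two ends (60 mm): in the slots there is no room for fingers beside it.
- cell2: Battery cell, may be absent: a purple cylinder 26 mm across between two black square end holders 30 by 30 by 6 mm with copper tabs; 60 mm long in all along its x axis, 30 mm by 30 mm across, 80 to 140 g. Origin at its centre; it lies on any of its four long sides, 15 mm up. Grip it over its two ends (60 mm): in the slots there is no room for fingers beside it.
- cell3: Battery cell, may be absent: a purple cylinder 26 mm across between two black square end holders 30 by 30 by 6 mm with copper tabs; 60 mm long in all along its x axis, 30 mm by 30 mm across, 80 to 140 g. Origin at its centre; it lies on any of its four long sides, 15 mm up. Grip it over its two ends (60 mm): in the slots there is no room for fingers beside it.
- cell4: Battery cell, may be absent: a purple cylinder 26 mm across between two black square end holders 30 by 30 by 6 mm with copper tabs; 60 mm long in all along its x axis, 30 mm by 30 mm across, 80 to 140 g. Origin at its centre; it lies on any of its four long sides, 15 mm up. Grip it over its two ends (60 mm): in the slots there is no room for fingers beside it.
- tape_roll: Grey roll of tape, 72 mm across, 24 mm high, hollow; not part of the job, leave it where it is. Origin at its underside.
- pliers: Pliers with a red and a yellow grip, lying flat, 140 mm long, 14 mm high; not part of the job, leave it where it is. Origin at its underside.
- screwdriver: Screwdriver, 160 mm long, lying; not part of the job, leave it where it is. Origin at its underside.
- busbar1: Copper busbar with two screw heads, 70 by 18 by 4 mm; not part of the job, leave it where it is. Origin at its underside.
- busbar2: Copper busbar with two screw heads, 70 by 18 by 4 mm; not part of the job, leave it where it is. Origin at its underside.
- jar: White jar with an orange cap, 48 mm across, 70 mm high; not part of the job, leave it where it is. Origin at its underside.
- cup: Steel cup, 68 mm across, 85 mm high; not part of the job, leave it where it is. Origin at its underside.
There are look-alikes about, which are no part of the job. Leave any brown or pink look-alike of the cell1 alone.

How it is judged (in metres and radians):
On the way, in this order (a step that is already met when the one before it is completed fails the run):
1. the jig stands in the loading station's detent (value of joint jig between 0.095 and 0.105 m and velocity of joint jig between -0.01 and 0.01 m/s), for 0.3 s.
2. at the loading station the lid, raised to between 40 and 80 degrees, stays there by itself for 2 s, untouched (all of step 1 and value of joint lid between 0.7 and 1.4 rad and velocity of joint lid between -0.03 and 0.03 rad/s and contact force between each of the fingers, the arm and lid below 0.1 N), for 2 s.
3. every cell lies flat in a slot of its own, released, with the jig in the loading station (all of step 1 and (distance between cell1 and slot1 below 0.012 m or distance between cell1 and slot2 below 0.012 m or distance between cell1 and slot3 below 0.012 m or distance between cell1 and slot4 below 0.012 m) and angle between the x axis of each of cell1, cell2, cell3, cell4 and the x axis of jig_floor, either way round below 0.17 rad and (distance between cell2 and slot1 below 0.012 m or distance between cell2 and slot2 below 0.012 m or distance between cell2 and slot3 below 0.012 m or distance between cell2 and slot4 below 0.012 m) and (distance between cell3 and slot1 below 0.012 m or distance between cell3 and slot2 below 0.012 m or distance between cell3 and slot3 below 0.012 m or distance between cell3 and slot4 below 0.012 m) and (distance between cell4 and slot1 below 0.012 m or distance between cell4 and slot2 below 0.012 m or distance between cell4 and slot3 below 0.012 m or distance between cell4 and slot4 below 0.012 m) and contact force between the fingers and cell1 below 0.1 N and contact force between the fingers and cell2 below 0.1 N and contact force between the fingers and cell3 below 0.1 N and contact force between the fingers and cell4 below 0.1 N), for 0.3 s.
4. the lid is closed at the loading station with the cells inside (all of step 1 and (distance between cell1 and slot1 below 0.012 m or distance between cell1 and slot2 below 0.012 m or distance between cell1 and slot3 below 0.012 m or distance between cell1 and slot4 below 0.012 m) and angle between the x axis of each of cell1, cell2, cell3, cell4 and the x axis of jig_floor, either way round below 0.17 rad and (distance between cell2 and slot1 below 0.012 m or distance between cell2 and slot2 below 0.012 m or distance between cell2 and slot3 below 0.012 m or distance between cell2 and slot4 below 0.012 m) and (distance between cell3 and slot1 below 0.012 m or distance between cell3 and slot2 below 0.012 m or distance between cell3 and slot3 below 0.012 m or distance between cell3 and slot4 below 0.012 m) and (distance between cell4 and slot1 below 0.012 m or distance between cell4 and slot2 below 0.012 m or distance between cell4 and slot3 below 0.012 m or distance between cell4 and slot4 below 0.012 m) and value of joint lid below 0.06 rad), for 0.2 s.
5. the jig stands in the hand-over station's detent (value of joint jig between 0.195 and 0.205 m and velocity of joint jig between -0.01 and 0.01 m/s), for 0.3 s.
At the end, for the whole second after the job is handed in: The jig rests in the hand-over detent (within 5 mm of 0.200 m) with its lid closed (under 0.06 rad) and every cell at rest, flat in a slot of its own: its centre within 12 mm of the slot's point and its long axis within 10 degrees of the slot's (all of step 5 and value of joint lid below 0.06 rad and (distance between cell1 and slot1 below 0.012 m or distance between cell1 and slot2 below 0.012 m or distance between cell1 and slot3 below 0.012 m or distance between cell1 and slot4 below 0.012 m) and angle between the x axis of each of cell1, cell2, cell3, cell4 and the x axis of jig_floor, either way round below 0.17 rad and (distance between cell2 and slot1 below 0.012 m or distance between cell2 and slot2 below 0.012 m or distance between cell2 and slot3 below 0.012 m or distance between cell2 and slot4 below 0.012 m) and (distance between cell3 and slot1 below 0.012 m or distance between cell3 and slot2 below 0.012 m or distance between cell3 and slot3 below 0.012 m or distance between cell3 and slot4 below 0.012 m) and (distance between cell4 and slot1 below 0.012 m or distance between cell4 and slot2 below 0.012 m or distance between cell4 and slot3 below 0.012 m or distance between cell4 and slot4 below 0.012 m) and linear speed of each of cell1, cell2, cell3, cell4 below 0.03 m/s); the robot touches nothing.
It fails at once if a thing that is not part of the job is moved more than 4 cm (distance of any of tape_roll, pliers, screwdriver, busbar1, busbar2, jar, cup from where it was at the start of the episode above 0.04 m).
Of cell1, cell2, cell3, cell4 only 2 to 4 are there at a start; the rules pass over those that are not, and their reading is None.
At some moment in a run one of cell1, cell2, cell3, cell4 may be knocked a few centimetres aside while the robot is not near it.
Once in a run the grip may slacken for a moment while it holds something.
It also fails if it takes over 210 s, if anything falls off the work surface, if the arm or the gripper's body presses on something with over 40 N, if the wrist force passes 120 N, or if a joint passes its speed limit or range.

## Working session

There is one attempt and no reset: what is moved stays moved. The work goes in short steps, Python scripts to look and compute and a tool call to move; the robot and the scene stay as the last step left them, time stands still between calls to the robot, and variables do not carry over. Pictures are saved under pics/ and viewed, at most 14 in all, crops included, and the job is handed in when it is done.

Besides the shell and the picture viewer there is one more tool, called after "Request:" as name([rows], argument=value, ...), one row to a line, values as JSON. jog_arm: Moves the arm, as the interface text tells. Its arguments: {"type":"object","properties":{"rows":{"type":"array"},"claw":{"type":"number"}},"required":["rows"]}

```bash
mkdir -p pics; cat > h.py <<'E'
import numpy as np,cv2
from station import *
def ray(n,u,v):
    m=camera_model(n);f=200/np.tan(np.radians(m['fovy'])/2)
    d=np.array([(u-m['cx'])/f,(v-m['cy'])/f]);s=d.copy()
    for _ in range(20): s=d/(1+m['k1']*(s@s))
    return np.array(m['eye']),np.array(m['rotation'])@np.array([s[0],s[1],1])
def at(n,u,v,z):
    e,r=ray(n,u,v);return (e+r*(z-e[2])/r[2]).round(4)
def proj(n,p):
    m=camera_model(n);f=200/np.tan(np.radians(m['fovy'])/2)
    q=np.array(m['rotation']).T@(np.array(p)-np.array(m['eye']));s=q[:2]/q[2];s=s*(1+m['k1']*(s@s))
    return (s*f+[m['cx'],m['cy']]).round(1)
def snap(n,name,crop=None,k=1):
    im=capture(n)[:,:,::-1]
    if crop: x0,y0,x1,y1=crop; im=im[y0:y1,x0:x1]
    if k!=1: im=cv2.resize(im,None,fx=k,fy=k,interpolation=cv2.INTER_CUBIC)
    cv2.imwrite('pics/'+name,im)
E
python3 - <<'E'
from h import *
snap('scene','s0.png');snap('top','t0.png')
for n in('scene','top'):print(camera_model(n))
s=sense();print(s,finger_overhang)
E
```

```text
{'fovy': 42.75037794579278, 'cx': 318.4460444035482, 'cy': 203.86729981410775, 'k1': 0.011708293088002995, 'eye': array([ 1.37443936, -0.402159  ,  1.07054048]), 'rotation': array([[ 0.42113685,  0.62803058, -0.65438623],
       [ 0.90688819, -0.3027532 ,  0.29307731],
       [-0.01405601, -0.7168808 , -0.69705405]])}
{'fovy': 51.43470906434814, 'cx': 317.43130710626923, 'cy': 194.11517266903886, 'k1': -0.05530918962955767, 'eye': array([ 0.31938812, -0.0189465 ,  1.13283453]), 'rotation': array([[ 0.00728969, -0.99374796,  0.11140847],
       [-0.99988245, -0.00574081,  0.01421726],
       [-0.0134888 , -0.11149901, -0.993673  ]])}
{'time_s': 0.1, 'joints': array([-5.31950535e+01,  2.20859478e+01,  3.88022281e-01, -2.31398859e-02,
       -6.84116895e+01, -1.48159804e+01]), 'joint_velocities': array([-0.0633994 , -0.06069285,  0.1960204 ,  0.06612074,  0.08871024,
        0.03888051]), 'effort': array([-9.03062264e-04, -3.91688597e+01,  1.87935036e+01,  4.23195273e+00,
        1.35008807e-02, -7.21472452e-05]), 'tcp_pos': array([ 0.23387734, -0.57916228,  0.29128162]), 'ee_rot': array([[-9.27311688e-01, -3.74289083e-01, -8.45447915e-04],
       [-3.74290017e-01,  9.27310033e-01,  1.75677226e-03],
       [ 1.26451655e-04,  1.94551817e-03, -9.99998099e-01]]), 'wrist_force': array([0.70607388, 1.01085056, 0.06182906]), 'moment': array([-0.01105258, -0.02932209, -0.06782451]), 'gripper_force': 0.0, 'gripper_width': 0.9981570591739671} 0.0697
```

View pics/s0.png

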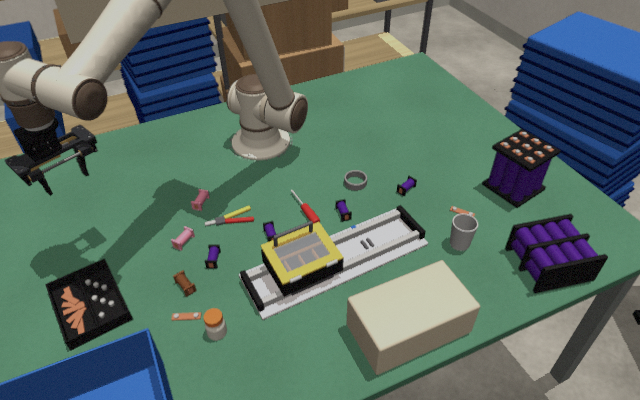

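View pics/t0.png

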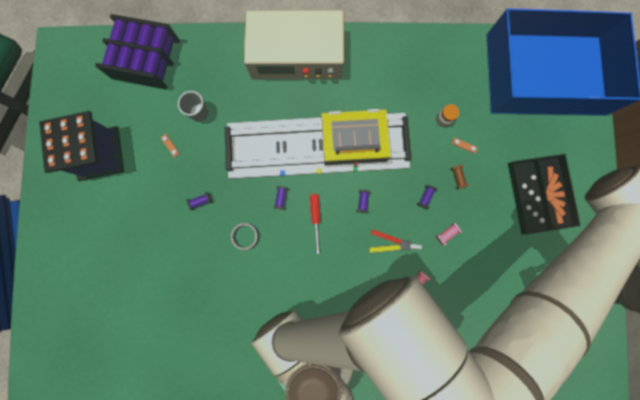

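The scene shows four purple cells (top view pixels about (200,201), (281,198), (363,201), (427,196)). There are also one brown and two pink look-alikes. The jig sits at arrival, around (355,135). I'll enlarge that area.

```bash
python3 - <<'E'
import cv2
im=cv2.imread('pics/t0.png')[95:255,180:480]
cv2.imwrite('pics/t0c.png',cv2.resize(im,(795,424),interpolation=cv2.INTER_CUBIC))
E
```

```text
(no output)
```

View pics/t0c.png

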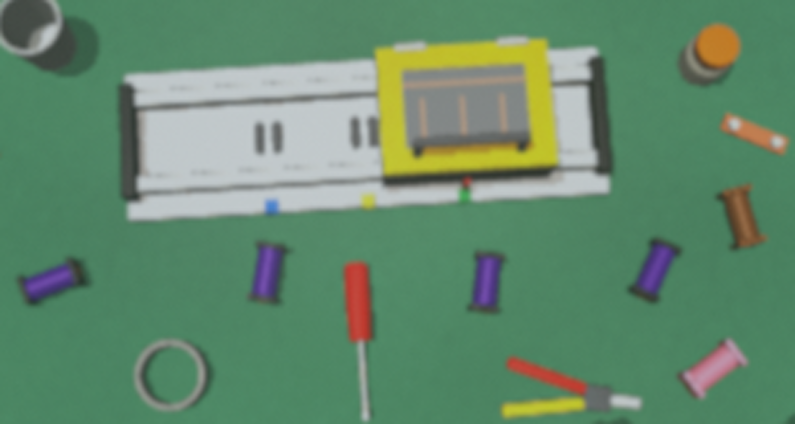

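```bash
python3 - <<'E'
from h import *
c=lambda u,v,z:at('top',180+u/2.65,95+v/2.65,z)
g,y,b=c(465,195,.01),c(368,201,.01),c(271,207,.01)
print(g,y,b,np.linalg.norm(b-g))
L,R=c(130,218,.01),c(610,192,.01);print(L,R,np.linalg.norm(L-R),np.degrees(np.arctan2(*(L-R)[:2])))
d=(b-g)/np.linalg.norm(b-g);print('axis',d, np.degrees(np.arctan2(d[0],d[1])))
for n,p in dict(A=((30,290),(78,272)),B=((270,247),(264,299)),C=((489,256),(484,308)),D=((666,245),(644,294))).items():
    p,q=c(*p[0],.025),c(*p[1],.025);e=p-q
    print(n,(p+q)/2,np.degrees(np.arctan2(e[1],e[0])),np.linalg.norm(e))
z=.089
K=[c(376,46,z),c(548,38,z),c(557,167,z),c(386,176,z)];print(K,np.mean(K,0))
print('handle',c(416,150,.123),c(526,146,.123))
s=sense();print(s['tcp_pos'],s['joints'])
E
```

```text
[ 0.5162 -0.1066  0.01  ] [ 0.5094 -0.0063  0.01  ] [0.5027 0.094  0.01  ] 0.20105374903244155
[0.4905 0.2404 0.01  ] [ 0.5203 -0.2566  0.01  ] 0.49789259886043696 -3.4313329623734394
axis [-0.06714622  0.99774315  0.        ] -3.8500920275857955
A [0.42295 0.3131  0.025  ] 110.96666863596693 0.05226021431261071
B [0.43255 0.0954  0.025  ] -5.593052538749857 0.05335400641001572
C [ 0.4247  -0.12685  0.025  ] -5.732080396763472 0.053065337085521296
D [ 0.4384  -0.29775  0.025  ] -25.17352452453019 0.05524717187331855
[array([ 0.6497, -0.014 ,  0.089 ]), array([ 0.6587, -0.1823,  0.089 ]), array([ 0.5303, -0.1892,  0.089 ]), array([ 0.5205, -0.0244,  0.089 ])] [ 0.5898   -0.102475  0.089   ]
handle [ 0.5388 -0.0521  0.123 ] [ 0.5432 -0.1549  0.123 ]
[ 0.23387734 -0.57916228  0.29128162] [-5.31950535e+01  2.20859478e+01  3.88022281e-01 -2.31398859e-02
 -6.84116895e+01 -1.48159804e+01]
```

```bash
cat >> h.py <<'E'
TH=np.radians(3.6);C0=np.array([0.583,-0.003])  # rail yaw, rail centre
def rail(x,y): # rail-local to world (rail y=0 is jig 0.1)
    return C0+x*np.array([np.cos(TH),np.sin(TH)])+y*np.array([-np.sin(TH),np.cos(TH)])
def plan(x,y,z,az):
    s=sense();R=s['ee_rot'];p=s['tcp_pos'];a0=np.degrees(np.arctan2(R[1,1],R[0,1]))
    t=(a0-az+180)%360-180;a=np.radians(az)
    Y=np.array([np.cos(a),np.sin(a)]);X=np.array([-Y[1],Y[0]]);d=np.array([x,y])-p[:2]
    print('turn first',round(np.radians(t),4),'then shift',round(X@d,4),round(Y@d,4),round(p[2]-z,4))
def local():
    s=sense();d=s['tcp_pos'][:2]-C0;print('t',s['time_s'],'rail xy',(d@[np.cos(TH),np.sin(TH)]).round(4),(d@[-np.sin(TH),np.cos(TH)]).round(4),'z',s['tcp_pos'][2].round(4),'F',s['wrist_force'].round(1),'w',s['gripper_width'])
E
python3 -c "
from h import *
print(rail(0,-.215));plan(*rail(0,-.215),.25,183.6)"
```

```text
[ 0.59649996 -0.21757575]
turn first -1.25 then shift -0.3381 -0.3846 0.0413
```

Request:
jog_arm([
  [[0,0,0,-0.1786],[0,0,0,-0.1786],[0,0,0,-0.1786],[0,0,0,-0.1786],[0,0,0,-0.1786],[0,0,0,-0.1786],[0,0,0,-0.1786],[-0.028,-0.032,0.0035,0],[-0.028,-0.032,0.0035,0],[-0.028,-0.032,0.0035,0],[-0.028,-0.032,0.0035,0],[-0.028,-0.032,0.0035,0],[-0.028,-0.032,0.0035,0],[-0.028,-0.032,0.0035,0],[-0.028,-0.032,0.0035,0],[-0.028,-0.032,0.0035,0],[-0.028,-0.032,0.0035,0],[-0.028,-0.032,0.0035,0],[-0.028,-0.032,0.0035,0]],
], claw=0)

```text
time_s: 2.48
tcp_pos: [0.5967, -0.2188, 0.2496]
ee_rot: [[0.063, -0.998, -0.001], [-0.998, -0.063, 0.0], [-0.0, 0.001, -1.0]]
wrist_force: [0.2, -0.9, -0.0]
gripper_width: 0.008
gripper_force: 0.0
```

```bash
python3 -c "
from h import *
local();plan(*rail(0,-.215),.128,183.6);print(sense()['ee_rot'].round(3))"
```

```text
t 2.475 rail xy 0.0001 -0.2162 z 0.2496 F [ 0.2 -0.9 -0. ] w 0.007891399590696986
turn first 0.0003 then shift -0.0012 0.0001 0.1216
[[ 0.063 -0.998 -0.001]
 [-0.998 -0.063  0.   ]
 [-0.     0.001 -1.   ]]
```

Request:
jog_arm([
  [[0,0,0.03,0],[0,0,0.03,0],[0,0,0.03,0],[0,0,0.0315,0],[-0.007,0,0,0],[-0.007,0,0,0],[-0.004,0,0,0],[-0.004,0,0,0],[-0.003,0,0,0],[-0.002,0,0,0],[0,0,0,0]],
])

```text
time_s: 3.85
tcp_pos: [0.5948, -0.1951, 0.1298]
ee_rot: [[0.063, -0.998, 0.002], [-0.998, -0.063, -0.003], [0.003, -0.002, -1.0]]
wrist_force: [1.3, -7.8, 0.3]
gripper_width: -0.0
gripper_force: 4.2
```

```bash
python3 -c "
from h import *
local()"
```

```text
t 3.85 rail xy -0.0002 -0.1925 z 0.1298 F [ 1.3 -7.8  0.3] w -1.8131196108527275e-05
```

Request:
jog_arm([
  [[-0.003,0,0,0],[-0.004,0,0,0],[-0.004,0,0,0],[-0.006,0,0,0],[-0.007,0,0,0],[-0.008,0,0,0],[-0.008,0,0,0],[-0.008,0,0,0],[-0.008,0,0,0],[-0.008,0,0,0],[-0.007,0,0,0],[-0.005,0,0,0],[-0.004,0,0,0],[-0.003,0,0,0],[-0.003,0,0,0],[-0.002,0,0,0],[-0.002,0,0,0],[0,0,0,0]],
])

```text
time_s: 6.1
tcp_pos: [0.5885, -0.104, 0.1286]
ee_rot: [[0.062, -0.998, -0.0], [-0.998, -0.062, -0.0], [0.0, 0.0, -1.0]]
wrist_force: [0.6, -4.0, 1.1]
gripper_width: 0.006
gripper_force: 2.0
```

```bash
python3 -c "
from h import *
local()"
```

```text
t 6.1 rail xy -0.0008 -0.1011 z 0.1286 F [ 0.6 -4.   1.1] w 0.006055304898897447
```

Request:
jog_arm([
  [[-0.001,0,0,0],[-0.001,0,0,0],[-0.001,0,0,0],[0,0,0,0]],
])

```text
time_s: 6.6
tcp_pos: [0.588, -0.0995, 0.1285]
ee_rot: [[0.063, -0.998, -0.001], [-0.998, -0.063, 0.001], [-0.001, 0.001, -1.0]]
wrist_force: [0.2, 0.1, 0.3]
gripper_width: 0.004
gripper_force: 0.0
```

```bash
python3 -c "
from h import *
local()"
```

```text
t 6.6 rail xy -0.0011 -0.0966 z 0.1285 F [0.2 0.1 0.3] w 0.0036054667582202126
```

Request:
jog_arm([
  [[0.01,0,0,0],[0.03,0,0,0],[0.03,0,-0.02,0],[0.03,0,-0.03,0],[0.03,0,-0.03,0],[0.02,0,-0.03,0],[0,0,0,0]],
], claw=1)

```text
time_s: 7.48
tcp_pos: [0.5987, -0.2519, 0.2415]
ee_rot: [[0.061, -0.998, 0.006], [-0.998, -0.061, -0.001], [0.002, -0.005, -1.0]]
wrist_force: [0.1, 0.7, -0.1]
gripper_width: 0.716
gripper_force: 0.0
```

```bash
python3 -c "
from h import *
snap('top','t1.png',(180,85,480,255),2.65);local()"
```

```text
t 7.525 rail xy -0.0008 -0.2481 z 0.2394 F [0.2 0.3 0.1] w 0.7632179204561971
```

View pics/t1.png

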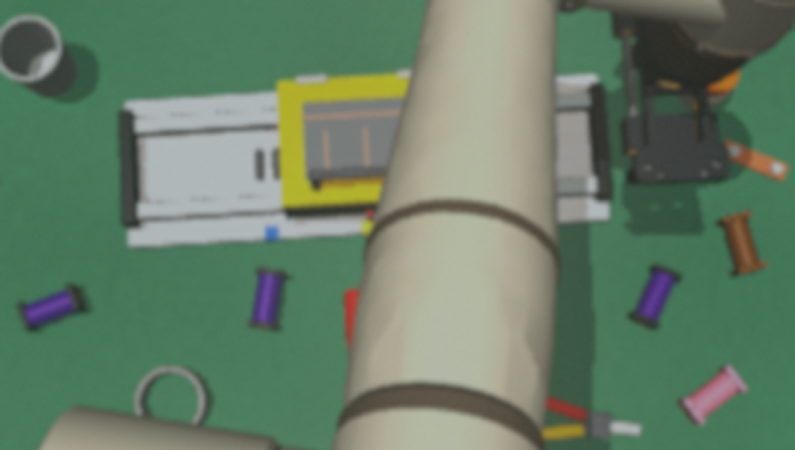

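The jig's pointer (370,214) lines up with the yellow mark (368,227), so it's in the loading station. Before loading I need to know which way the gripper body is wide.

```bash
python3 - <<'E'
from h import *
im=cv2.imread('pics/s0.png');p=np.array([0.23387734,-0.57916228,0.29128162])
Y=np.array([-.3743,.9273,0]);X=np.array([-.9273,-.3743,0])
def box(a,b,z0,z1,c):
    P=[proj('scene',p+s*a*X+t*b*Y+[0,0,z]) for z in(z0,z1) for s,t in((1,1),(1,-1),(-1,-1),(-1,1))]
    P=[tuple(((q)*4).astype(int)) for q in P]
    return P,c
im=cv2.resize(im,None,fx=4,fy=4,interpolation=cv2.INTER_CUBIC)
for P,c in(box(.0375,.095,0,.0,(0,255,0)),box(.0375,.0375,0,.19,(0,0,255))):
    for i in range(4):
        cv2.line(im,P[i],P[(i+1)%4],c,1);cv2.line(im,P[i+4],P[4+(i+1)%4],c,1);cv2.line(im,P[i],P[i+4],c,1)
cv2.imwrite('pics/g.png',im[280:800,0:560])
E
```

```text
(no output)
```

View pics/g.png

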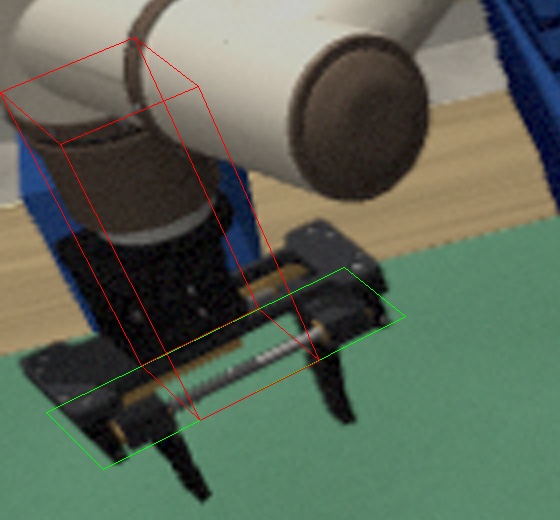

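The body is 190 mm wide along the closing direction, so the lid will have to open far. Next, go to the handle.

Request:
jog_arm([
  [[-0.03,0.0057,0,0],[-0.03,0.0057,0,0],[-0.03,0.0057,0,0],[-0.03,0.0057,0,0],[-0.03,0.0057,0,0],[-0.03,0.0057,0,0],[-0.034,0.0057,0,0],[-0.034,0.0057,0,0],[0,0,0.015,0],[0,0,0.02,0],[0,0,0.013,0],[0,0,0.01,0],[0,0,0,0]],
], claw=0.6)

```text
time_s: 9.15
tcp_pos: [0.5364, -0.0056, 0.1797]
ee_rot: [[0.063, -0.998, -0.002], [-0.998, -0.063, -0.001], [0.0, 0.002, -1.0]]
wrist_force: [0.8, 0.2, 0.9]
gripper_width: 0.597
gripper_force: 0.0
```

```bash
python3 -c "
from h import *
local();plan(*rail(-.046,0),.181,183.6);snap('scene','s1.png',(220,150,420,310),4)"
```

```text
t 9.15 rail xy -0.0467 0.0003 z 0.1797 F [0.8 0.2 0.9] w 0.5966809553161994
turn first -0.0002 then shift 0.0003 -0.0007 -0.0013
```

View pics/s1.png

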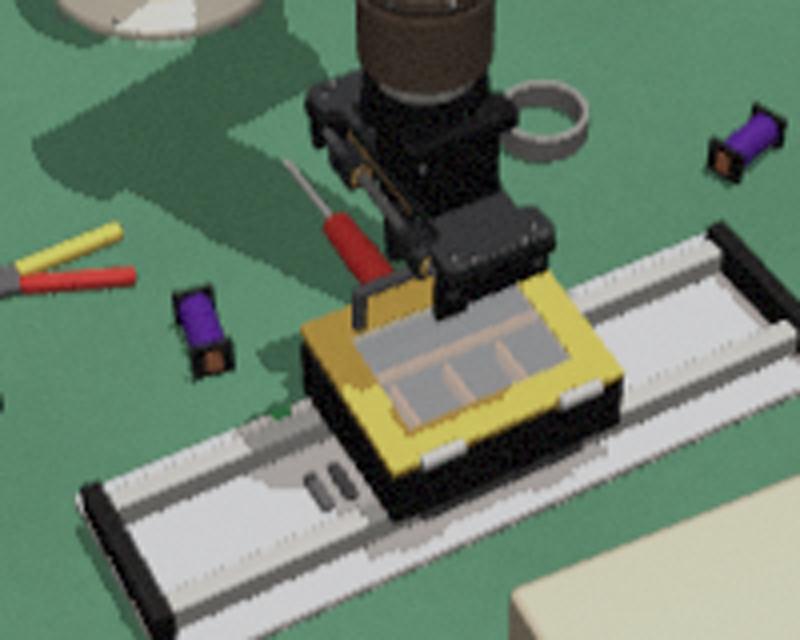

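The gripper sits over the handle bar at (400,290). Close on it.

Request:
jog_arm([
  [[0,0,0,0],[0,0,0,0],[0,0,0,0],[0,0,0,0],[0,0,0,0],[0,0,0,0],[0,0,0,0],[0,0,0,0]],
], claw=0)

```text
time_s: 10.2
tcp_pos: [0.5417, -0.0039, 0.1813]
ee_rot: [[0.064, -0.998, 0.013], [-0.998, -0.064, 0.003], [-0.002, -0.013, -1.0]]
wrist_force: [11.2, 0.6, -8.5]
gripper_width: 0.093
gripper_force: 30.4
```

```bash
python3 -c "
from h import *
local()
print(np.diff([[.064+.117*np.cos(np.radians(160-p)),.083+.117*np.sin(np.radians(160-p))] for p in range(0,70,6)],axis=0).round(4).tolist())"
```

```text
t 10.2 rail xy -0.0413 0.0017 z 0.1813 F [11.2  0.6 -8.5] w 0.09328169569829274
[[0.0048, 0.0113], [0.0059, 0.0107], [0.007, 0.01], [0.008, 0.0092], [0.009, 0.0084], [0.0098, 0.0074], [0.0105, 0.0063], [0.0111, 0.0052], [0.0116, 0.004], [0.0119, 0.0028], [0.0122, 0.0015]]
```

Request:
jog_arm([
  [[0,-0.003,0,0],[0,-0.002,0,0],[0,0,0,0]],
])

```text
time_s: 10.58
tcp_pos: [0.5423, -0.0041, 0.181]
ee_rot: [[0.063, -0.998, 0.002], [-0.998, -0.063, 0.001], [-0.001, -0.002, -1.0]]
wrist_force: [0.2, 5.4, -1.3]
gripper_width: 0.091
gripper_force: 29.6
```

```bash
python3 - <<'E'
from h import *
local();s=sense();print(s['moment'],s['ee_rot'].round(3))
im=capture('top')[:,:,::-1]
cv2.imwrite('pics/t2.png',cv2.resize(im[100:200,260:400],None,fx=5,fy=5,interpolation=cv2.INTER_CUBIC))
for c in ((0.064,.084,.083),(.064,-.084,.083)): print(proj('top',[*rail(*c[:2]),c[2]]))
E
```

```text
t 10.575 rail xy -0.0407 0.0015 z 0.181 F [ 0.2  5.4 -1.3] w 0.0910752003504462
[ 1.47731758 -0.33952253 -0.00633567] [[ 0.063 -0.998  0.002]
 [-0.998 -0.063  0.001]
 [-0.001 -0.002 -1.   ]]
[284. 116.]
[348.3 112.3]
```

View pics/t2.png

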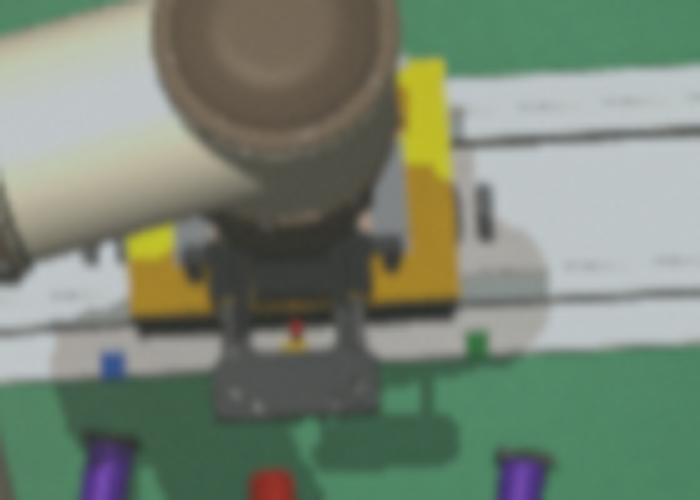

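```bash
python3 - <<'E'
from h import *
for u,v,z in((349,111.6,.087),(351.6,163,.087),(286.4,164.4,.087),(351.6,163,.1)):
    d=at('top',u,v,z)[:2]-C0;print(d@[np.cos(TH),np.sin(TH)],d@[-np.sin(TH),np.cos(TH)])
E
```

```text
0.0644513146817644 -0.08561587490525445
-0.07127668996614385 -0.08338904884617766
-0.06520082796569165 0.08325828506874418
-0.07361544264679526 -0.08234012754372187
```

Request:
jog_arm([
  [[0,-0.0027,-0.0055,0],[0,-0.003,-0.0053,0],[0,-0.0033,-0.0052,0],[0,-0.0036,-0.005,0],[0,-0.0038,-0.0048,0],[0,-0.0041,-0.0046,0],[0,-0.0043,-0.0044,0],[0,-0.0045,-0.0041,0],[0,0,0,0]],
])

```text
time_s: 11.75
tcp_pos: [0.5712, -0.0029, 0.2192]
ee_rot: [[0.063, -0.998, -0.0], [-0.998, -0.063, 0.0], [-0.0, 0.0, -1.0]]
wrist_force: [3.3, 4.1, -10.4]
gripper_width: 0.089
gripper_force: 30.6
```

```bash
python3 -c "
from h import *
local()"
```

```text
t 11.75 rail xy -0.0118 0.0009 z 0.2192 F [  3.3   4.1 -10.4] w 0.08935463127357292
```

Request:
jog_arm([
  [[0,-0.0047,-0.0039,0],[0,-0.0049,-0.0036,0],[0,-0.0051,-0.0034,0],[0,-0.0053,-0.0031,0],[0,-0.0054,-0.0028,0],[0,-0.0056,-0.0025,0],[0,-0.0057,-0.0022,0],[0,-0.0058,-0.0019,0],[0,-0.0059,-0.0016,0],[0,-0.006,-0.0013,0],[0,-0.006,-0.001,0],[0,0,0,0]],
])

```text
time_s: 13.25
tcp_pos: [0.6322, 0.0005, 0.2479]
ee_rot: [[0.063, -0.998, 0.002], [-0.998, -0.063, -0.0], [0.001, -0.002, -1.0]]
wrist_force: [-2.8, 0.6, -9.4]
gripper_width: 0.099
gripper_force: 30.0
```

```bash
python3 -c "
from h import *
local()"
```

```text
t 13.25 rail xy 0.0493 0.0004 z 0.2479 F [-2.8  0.6 -9.4] w 0.09937316404420313
```

Request:
jog_arm([
  [[0,0,0,0],[0,0,0,0],[0,0,0,0],[0,0,-0.015,0],[0,0,-0.02,0],[0,0,-0.02,0],[0,0,0,0]],
], claw=0.19)

```text
time_s: 14.12
tcp_pos: [0.6324, 0.0008, 0.3053]
ee_rot: [[0.064, -0.998, 0.007], [-0.998, -0.064, 0.001], [-0.0, -0.007, -1.0]]
wrist_force: [0.5, 0.1, -0.4]
gripper_width: 0.189
gripper_force: 0.0
```

Request:
jog_arm([
  [[0,0,0,0],[0,0,0,0],[0,0,0,0],[0,0,0,0],[0,0,0,0],[0,0,0,0],[0,0,0,0],[0,0,0,0],[0,0,0,0],[0,0,0,0],[0,0,0,0],[0,0,0,0],[0,0,0,0],[0,0,0,0],[0,0,0,0],[0,0,0,0],[0,0,0,0],[0,0,0,0],[0,0,0,0],[0,0,0,0]],
])

```text
time_s: 16.62
tcp_pos: [0.6313, 0.0007, 0.3019]
ee_rot: [[0.063, -0.998, -0.0], [-0.998, -0.063, 0.0], [-0.0, 0.0, -1.0]]
wrist_force: [-0.5, -1.0, -0.2]
gripper_width: 0.19
gripper_force: 0.0
```

Request:
jog_arm([
  [[0,0,0,0],[0,0,0,0],[0,0,0,0],[0,0,0,0],[0,0,0,0],[0,0,0,0]],
])

```text
time_s: 17.38
tcp_pos: [0.6313, 0.0008, 0.3019]
ee_rot: [[0.063, -0.998, -0.0], [-0.998, -0.063, -0.0], [0.0, 0.0, -1.0]]
wrist_force: [0.3, -0.2, -0.5]
gripper_width: 0.19
gripper_force: 0.0
```

```bash
python3 -c "
from h import *
local();snap('scene','s2.png',(220,130,420,290),4)"
```

```text
t 17.375 rail xy 0.0484 0.0007 z 0.3019 F [ 0.3 -0.2 -0.5] w 0.19013525179938112
```

View pics/s2.png

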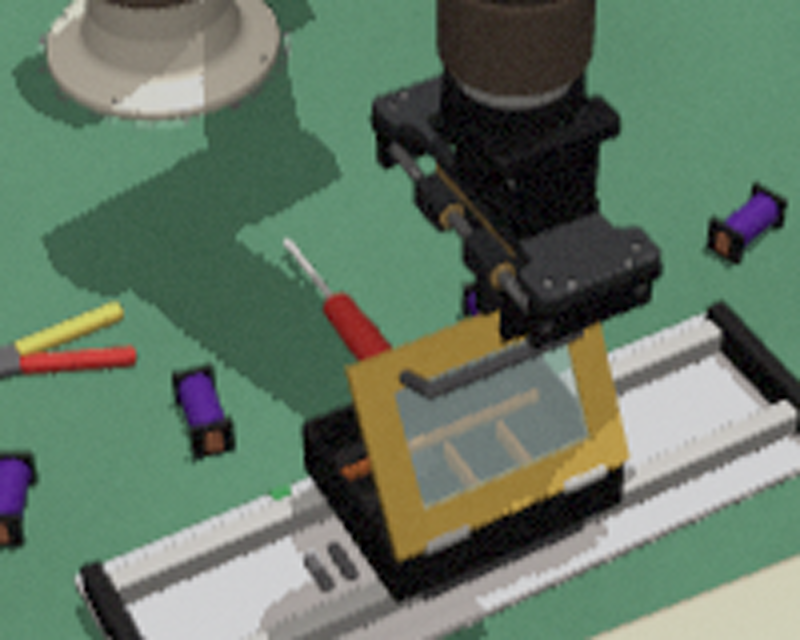

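The lid stands at about 60° with nothing touching it. Before opening it further I'll check the clearance to the beige box.

```bash
python3 - <<'E'
from h import *
b=at('top',295,78.5,0);print('box front',b)
for h in(.08,.1,.12,.14,.16,.18):print(h,proj('top',[b[0],b[1],h]))
E
```

```text
box front [0.7775 0.0636 0.    ]
0.08 [293.   66.9]
0.1 [292.4  63.7]
0.12 [291.9  60.5]
0.14 [291.3  57.1]
0.16 [290.7  53.5]
0.18 [290.   49.9]
```

Request:
jog_arm([
  [[0,0,0.02,0],[0,0,0.02,0],[0,0,0.014,0],[0,0,0,0],[0,0,0,0]],
])

```text
time_s: 18.05
tcp_pos: [0.6318, 0.0008, 0.2488]
ee_rot: [[0.063, -0.998, 0.001], [-0.998, -0.063, -0.0], [0.0, -0.001, -1.0]]
wrist_force: [0.6, 0.2, 0.8]
gripper_width: 0.191
gripper_force: 0.0
```

Request:
jog_arm([
  [[0,0,0,0],[0,0,0,0],[0,0,0,0],[0,0,0,0],[0,-0.0061,-0.0006,0],[0,-0.0061,-0.0003,0],[0,-0.0061,0,0],[0,-0.0061,0.0003,0],[0,-0.0061,0.0006,0],[0,-0.0061,0.001,0],[0,-0.006,0.0013,0],[0,-0.0059,0.0016,0],[0,-0.0058,0.0019,0],[0,-0.0057,0.0022,0],[0,-0.0056,0.0025,0],[0,0,0,0]],
], claw=0)

```text
time_s: 20.05
tcp_pos: [0.6974, 0.0049, 0.2368]
ee_rot: [[0.063, -0.998, 0.001], [-0.998, -0.063, 0.0], [-0.0, -0.001, -1.0]]
wrist_force: [-0.7, 0.2, 1.9]
gripper_width: 0.104
gripper_force: 30.0
```

```bash
python3 -c "
from h import *
local()"
```

```text
t 20.05 rail xy 0.1147 0.0007 z 0.2368 F [-0.7  0.2  1.9] w 0.10418971733749517
```

Request:
jog_arm([
  [[0,-0.0055,0.0028,0],[0,-0.0053,0.0031,0],[0,-0.0051,0.0033,0],[0,-0.005,0.0036,0],[0,0,0,0]],
])

```text
time_s: 20.68
tcp_pos: [0.7182, 0.0062, 0.2234]
ee_rot: [[0.063, -0.998, 0.0], [-0.998, -0.063, 0.0], [-0.0, -0.0, -1.0]]
wrist_force: [-0.6, -0.6, -2.0]
gripper_width: 0.096
gripper_force: 30.0
```

Request:
jog_arm([
  [[0,0,0,0],[0,0,0,0],[0,0,-0.01,0],[0,0,-0.02,0],[0,0,-0.03,0],[0,0,-0.04,0],[0,0.04,-0.02,0],[0,0.05,0,0],[0,0.05,0,0],[0,0.05,0,0],[0,0,0,0]],
], claw=0.17)

```text
time_s: 22.05
tcp_pos: [0.5251, -0.0063, 0.3468]
ee_rot: [[0.064, -0.998, 0.003], [-0.998, -0.064, 0.001], [-0.001, -0.003, -1.0]]
wrist_force: [1.2, 0.7, -0.2]
gripper_width: 0.172
gripper_force: 0.0
```

```bash
python3 -c "
from h import *
local()
snap('top','t3.png',(180,85,480,255),2.65)"
```

```text
t 22.05 rail xy -0.0579 0.0004 z 0.3468 F [ 1.2  0.7 -0.2] w 0.17175560871316195
```

View pics/t3.png

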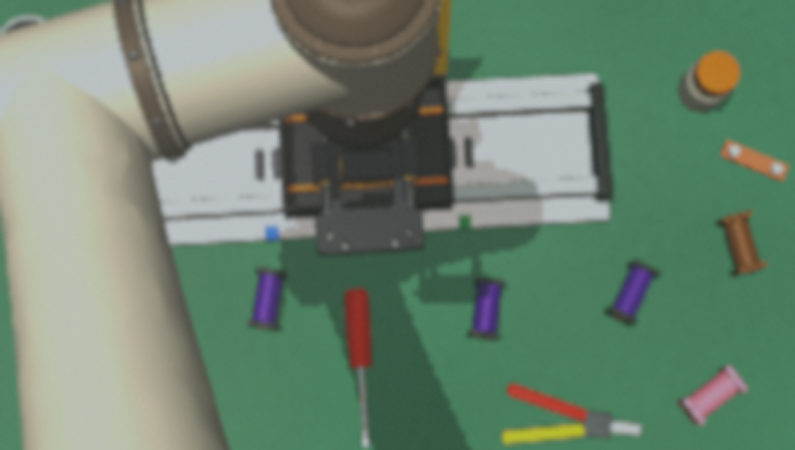

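The lid is fully up, and cell D has been knocked to (634,292) in this crop. I'll compute its new pose and the jig centre from the ribs.

```bash
python3 - <<'E'
from h import *
c=lambda u,v,z:at('top',180+u/2.65,85+v/2.65,z)
def loc(p): d=p[:2]-C0; return (d@[np.cos(TH),np.sin(TH)]).round(4),(d@[-np.sin(TH),np.cos(TH)]).round(4)
for p in((303,188),(432,181),(295,118),(432,112)):print(loc(c(*p,.054)))
for p in((285,214),(452,205),(280,122),(444,78)):print('wall',loc(c(*p,.083)))
for n,p in dict(B=((270,273),(263,325)),C=((490,283),(484,335)),D=((643,267),(622,319))).items():
    p,q=c(*p[0],.025),c(*p[1],.025);e=p-q
    print(n,(p+q)/2,np.degrees(np.arctan2(e[1],e[0])),np.linalg.norm(e))
plan(.4245,-.127,.2,180-5.7)
E
```

```text
(np.float64(-0.0375), np.float64(0.0638))
(np.float64(-0.0379), np.float64(-0.0652))
(np.float64(0.0347), np.float64(0.0684))
(np.float64(0.0327), np.float64(-0.0696))
wall (np.float64(-0.0682), np.float64(0.0808))
wall (np.float64(-0.0686), np.float64(-0.0812))
wall (np.float64(0.0236), np.float64(0.0814))
wall (np.float64(0.0583), np.float64(-0.0816))
B [0.43305 0.0959  0.025  ] -6.659747624133957 0.05346073325348245
C [ 0.4242  -0.12735  0.025  ] -6.804259562608423 0.053174523975302326
D [ 0.44135 -0.2749   0.025  ] -22.87223394113881 0.05763132828592448
turn first 0.1633 then shift 0.1307 0.0902 0.1468
```

Request:
jog_arm([
  [[0,0,0,0.0875],[0,0,0,0.0875],[0.0218,0.015,0.022,0],[0.0218,0.015,0.022,0],[0.0218,0.015,0.022,0],[0.0218,0.015,0.022,0],[0.0218,0.015,0.022,0],[0.0218,0.015,0.022,0],[0,0,0,0]],
], claw=1)

```text
time_s: 23.22
tcp_pos: [0.4237, -0.1266, 0.2117]
ee_rot: [[-0.114, -0.994, -0.003], [-0.994, 0.114, -0.0], [0.001, 0.003, -1.0]]
wrist_force: [-0.0, -0.1, 0.0]
gripper_width: 0.989
gripper_force: 0.0
```

```bash
python3 - <<'E'
from h import *
plan(.4243,-.1272,.088,173.5)
im=capture('top')[:,:,::-1];cv2.imwrite('pics/t4.png',cv2.resize(im[85:255,250:450],None,fx=4,fy=3.5,interpolation=cv2.INTER_CUBIC))
E
```

```text
turn first -0.0005 then shift 0.0005 -0.0006 0.1237
```

Request:
jog_arm([
  [[0,0,0.04,0],[0,0,0.04,0],[0,0,0.03,0],[0,0,0.0135,0],[0,0,0,0]],
])

```text
time_s: 23.9
tcp_pos: [0.4259, -0.1252, 0.0889]
ee_rot: [[-0.11, -0.994, 0.0], [-0.994, 0.11, -0.0], [0.0, -0.0, -1.0]]
wrist_force: [-0.7, -0.2, 1.3]
gripper_width: 1.003
gripper_force: 0.0
```

Request:
jog_arm([
  [[0,0,0,0],[0,0,0,0],[0,0,0,0],[0,0,0,0],[0,0,0,0],[0,0,0,0]],
], claw=0)

```text
time_s: 24.65
tcp_pos: [0.4249, -0.1257, 0.0898]
ee_rot: [[-0.111, -0.994, 0.002], [-0.994, 0.111, -0.0], [-0.0, -0.002, -1.0]]
wrist_force: [0.8, 0.9, 5.9]
gripper_width: 0.685
gripper_force: 30.0
```

Cell C is gripped. Next I'll lift it over slot 1 and probe whether the body clears the lid.

Request:
jog_arm([
  [[0,0,-0.03,0],[0,0,-0.05,0],[0,0,-0.06,0],[0,0,-0.03,0],[0,0,0,-0.088],[0,0,0,-0.088],[0,0,0,0]],
])

```text
time_s: 25.52
tcp_pos: [0.423, -0.1257, 0.2583]
ee_rot: [[0.063, -0.998, -0.003], [-0.998, -0.063, 0.0], [-0.001, 0.003, -1.0]]
wrist_force: [-0.5, -1.2, -2.1]
gripper_width: 0.683
gripper_force: 30.0
```

```bash
python3 - <<'E'
from h import *
local();plan(*rail(-.004,-.06),.215,183.6)
E
```

```text
t 25.525 rail xy -0.1674 -0.1124 z 0.2583 F [-0.5 -1.2 -2.1] w 0.6831230926676688
turn first -0.0001 then shift -0.0524 -0.1634 0.0433
```

Request:
jog_arm([
  [[-0.009,-0.027,0,0],[-0.009,-0.027,0,0],[-0.009,-0.027,0,0],[-0.009,-0.027,0,0],[-0.008,-0.027,0,0],[-0.0085,-0.0283,0,0],[0,0,0.02,0],[0,0,0.02,0],[0,0,0.01,0],[0,0,0.006,0],[0,0,0,0]],
])

```text
time_s: 26.9
tcp_pos: [0.5835, -0.0629, 0.2031]
ee_rot: [[0.064, -0.998, -0.0], [-0.998, -0.064, -0.0], [0.0, 0.0, -1.0]]
wrist_force: [0.2, 0.4, -1.3]
gripper_width: 0.683
gripper_force: 30.0
```

```bash
python3 - <<'E'
from h import *
local();snap('scene','s3.png',(240,120,440,280),4)
E
```

```text
t 26.9 rail xy -0.0033 -0.0598 z 0.2031 F [ 0.2  0.4 -1.3] w 0.683132507425821
```

View pics/s3.png

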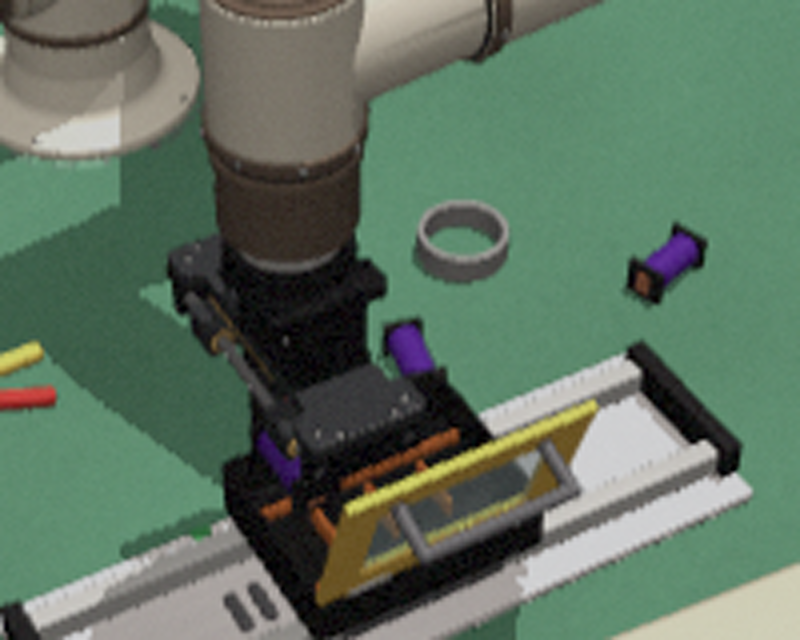

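The far wing (360,400) stands just in front of the lid's top edge. I'll lower slowly and watch the force.

Request:
jog_arm([
  [[0,0,0.004,0],[0,0,0.004,0],[0,0,0.004,0],[0,0,0.003,0],[0,0,0,0]],
])

```text
time_s: 27.58
tcp_pos: [0.5834, -0.0629, 0.1878]
ee_rot: [[0.064, -0.998, -0.001], [-0.998, -0.064, -0.0], [0.0, 0.001, -1.0]]
wrist_force: [-0.3, 0.1, -1.1]
gripper_width: 0.683
gripper_force: 30.0
```

Request:
jog_arm([
  [[0,0,0.003,0],[0,0,0.003,0],[0,0,0.003,0],[0,0,0,0]],
])

```text
time_s: 28.08
tcp_pos: [0.5834, -0.0629, 0.1788]
ee_rot: [[0.064, -0.998, -0.001], [-0.998, -0.064, -0.0], [0.0, 0.001, -1.0]]
wrist_force: [0.8, 0.1, -1.7]
gripper_width: 0.685
gripper_force: 30.0
```

Request:
jog_arm([
  [[0,0,0.003,0],[0,0,0.003,0],[0,0,0,0]],
])

```text
time_s: 28.45
tcp_pos: [0.5834, -0.0629, 0.1728]
ee_rot: [[0.064, -0.998, -0.001], [-0.998, -0.064, -0.0], [-0.0, 0.001, -1.0]]
wrist_force: [0.8, -0.6, -1.0]
gripper_width: 0.684
gripper_force: 30.0
```

No contact yet; continue.

Request:
jog_arm([
  [[0,0,0.003,0],[0,0,0.003,0],[0,0,0,0]],
])

```text
time_s: 28.82
tcp_pos: [0.5834, -0.0629, 0.1668]
ee_rot: [[0.064, -0.998, -0.001], [-0.998, -0.064, -0.0], [0.0, 0.001, -1.0]]
wrist_force: [-0.2, -0.1, -0.5]
gripper_width: 0.686
gripper_force: 30.0
```

Request:
jog_arm([
  [[0,0,0.003,0],[0,0,0.003,0],[0,0,0,0]],
])

```text
time_s: 29.2
tcp_pos: [0.5834, -0.0629, 0.1608]
ee_rot: [[0.064, -0.998, -0.001], [-0.998, -0.064, -0.0], [0.0, 0.001, -1.0]]
wrist_force: [-0.1, 0.2, -0.1]
gripper_width: 0.689
gripper_force: 30.0
```

Request:
jog_arm([
  [[0,0,0.003,0],[0,0,0.003,0],[0,0,0,0]],
])

```text
time_s: 29.58
tcp_pos: [0.5833, -0.0629, 0.1548]
ee_rot: [[0.064, -0.998, -0.001], [-0.998, -0.064, -0.0], [-0.0, 0.001, -1.0]]
wrist_force: [0.1, -1.0, -2.5]
gripper_width: 0.686
gripper_force: 30.0
```

Request:
jog_arm([
  [[0,0,0.003,0],[0,0,0.003,0],[0,0,0,0]],
])

```text
time_s: 29.95
tcp_pos: [0.5834, -0.0629, 0.1488]
ee_rot: [[0.064, -0.998, -0.001], [-0.998, -0.064, -0.0], [0.0, 0.001, -1.0]]
wrist_force: [0.1, 0.0, -0.6]
gripper_width: 0.688
gripper_force: 30.0
```

The body clears the lid. Seat the cell.

Request:
jog_arm([
  [[0,0,0.003,0],[0,0,0.003,0],[0,0,0.003,0],[0,0,0,0]],
])

```text
time_s: 30.45
tcp_pos: [0.5839, -0.0629, 0.1405]
ee_rot: [[0.064, -0.998, 0.002], [-0.998, -0.064, 0.0], [-0.0, -0.002, -1.0]]
wrist_force: [-0.8, 0.1, 1.3]
gripper_width: 0.686
gripper_force: 30.0
```

Request:
jog_arm([
  [[0,0,0.0015,0],[0,0,0.0015,0],[0,0,0,0]],
])

```text
time_s: 30.82
tcp_pos: [0.584, -0.0629, 0.1373]
ee_rot: [[0.064, -0.998, 0.001], [-0.998, -0.064, 0.0], [0.0, -0.001, -1.0]]
wrist_force: [-0.5, 0.3, 3.4]
gripper_width: 0.683
gripper_force: 30.0
```

Request:
jog_arm([
  [[0,0,0.0015,0],[0,0,0,0]],
])

```text
time_s: 31.08
tcp_pos: [0.584, -0.0629, 0.1361]
ee_rot: [[0.064, -0.998, 0.002], [-0.998, -0.064, 0.0], [0.0, -0.002, -1.0]]
wrist_force: [-2.9, 0.2, 5.1]
gripper_width: 0.685
gripper_force: 30.0
```

Request:
jog_arm([
  [[0,0,0,0],[0,0,0,0],[0,0,0,0],[0,0,-0.01,0],[0,0,-0.03,0],[0,0,-0.04,0],[0,0,-0.04,0],[0,0.04,0,0],[0,0.05,0,0],[0,0.06,0,0],[0,0.03,0,0],[0,0,0,0]],
], claw=0.8)

```text
time_s: 32.58
tcp_pos: [0.4021, -0.0747, 0.2566]
ee_rot: [[0.064, -0.998, 0.002], [-0.998, -0.064, 0.001], [-0.0, -0.002, -1.0]]
wrist_force: [0.2, 0.5, 0.5]
gripper_width: 0.798
gripper_force: 0.0
```

```bash
python3 - <<'E'
from h import *
local();snap('top','t5.png',(180,85,480,255),2.65)
E
```

```text
t 32.575 rail xy -0.1851 -0.0602 z 0.2566 F [0.2 0.5 0.5] w 0.7983904774260367
```

View pics/t5.png

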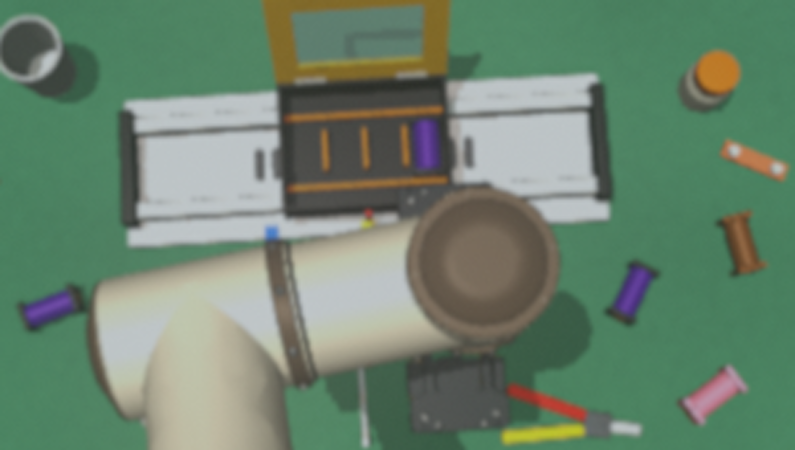

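Cell C is seated in slot 1 (425,145). Next is cell D for slot 2.

```bash
python3 - <<'E'
from h import *
c=lambda u,v,z:at('top',180+u/2.65,85+v/2.65,z)
def loc(p): d=p[:2]-C0; return (d@[np.cos(TH),np.sin(TH)]).round(4),(d@[-np.sin(TH),np.cos(TH)]).round(4)
for p in((324,150),(365,147),(405,145)):print(loc(c(*p,.06)))
print('cell',loc(c(426,145,.072)));print('rib',loc(c(367,114.5,.054)),loc(c(367,184.5,.054)))
for p in(((645,267),(622,317)),((643,267),(622,319))):
    p,q=c(*p[0],.027),c(*p[1],.027);e=p-q
    print((p+q)/2,np.degrees(np.arctan2(e[1],e[0])))
plan(.4413,-.275,.16,157)
E
```

```text
(np.float64(-0.0014), np.float64(0.0407))
(np.float64(-0.0008), np.float64(-0.0003))
(np.float64(-0.0011), np.float64(-0.0402))
cell (np.float64(-0.0052), np.float64(-0.0604))
rib (np.float64(0.0339), np.float64(-0.0041)) (np.float64(-0.0377), np.float64(-0.0001))
[ 0.4421 -0.2755  0.027 ] -25.567915189743278
[ 0.4411  -0.27445  0.027  ] -22.81915381222925
turn first 0.4661 then shift 0.1699 -0.113 0.0968
```

Request:
jog_arm([
  [[0,0,0,0.161],[0,0,0,0.161],[0,0,0,0.161],[0.028,-0.019,0.01,0],[0.028,-0.019,0.01,0],[0.028,-0.019,0.01,0],[0.028,-0.019,0.01,0],[0.028,-0.019,0.01,0],[0.028,-0.019,0.01,0],[0,0,0,0]],
], claw=1)

```text
time_s: 33.88
tcp_pos: [0.4408, -0.2762, 0.1943]
ee_rot: [[-0.409, -0.912, -0.002], [-0.912, 0.409, 0.0], [0.001, 0.002, -1.0]]
wrist_force: [0.6, 1.3, -0.7]
gripper_width: 1.0
gripper_force: 0.0
```

```bash
python3 - <<'E'
from h import *
plan(.4416,-.275,.088,156)
E
```

```text
turn first -0.0028 then shift -0.0014 -0.0002 0.1063
```

Request:
jog_arm([
  [[-0.0014,0,0.03,0],[0,0,0.04,0],[0,0,0.025,0],[0,0,0.0112,0],[0,0,0,0]],
])

```text
time_s: 34.5
tcp_pos: [0.4408, -0.2728, 0.0893]
ee_rot: [[-0.406, -0.914, -0.001], [-0.914, 0.406, 0.0], [0.0, 0.001, -1.0]]
wrist_force: [-0.5, 0.5, 0.3]
gripper_width: 1.001
gripper_force: 0.0
```

Request:
jog_arm([
  [[0,0,0,0],[0,0,0,0],[0,0,0,0],[0,0,0,0],[0,0,0,0],[0,0,0,0]],
], claw=0)

```text
time_s: 35.25
tcp_pos: [0.4413, -0.2733, 0.0903]
ee_rot: [[-0.406, -0.914, 0.003], [-0.914, 0.406, -0.001], [-0.0, -0.003, -1.0]]
wrist_force: [0.4, 0.2, 6.3]
gripper_width: 0.684
gripper_force: 29.9
```

Request:
jog_arm([
  [[0,0,-0.03,0],[0,0,-0.05,0],[0,0,-0.05,0],[0,0,-0.04,0],[0,0,0,-0.16],[0,0,0,-0.16],[0,0,0,-0.16],[0,0,0,0]],
])

```text
time_s: 36.25
tcp_pos: [0.4393, -0.2726, 0.2584]
ee_rot: [[0.059, -0.998, -0.003], [-0.998, -0.059, 0.001], [-0.002, 0.003, -1.0]]
wrist_force: [0.8, -0.4, -0.9]
gripper_width: 0.683
gripper_force: 29.9
```

```bash
python3 - <<'E'
from h import *
local();plan(*rail(-.002,-.02),.15,183.6)
E
```

```text
t 36.25 rail xy -0.1603 -0.2601 z 0.2584 F [ 0.8 -0.4 -0.9] w 0.68282678262986
turn first -0.004 then shift -0.2401 -0.1583 0.1084
```

Request:
jog_arm([
  [[-0.03,-0.0198,0,0],[-0.03,-0.0198,0,0],[-0.03,-0.0198,0,0],[-0.03,-0.0198,0,0],[-0.03,-0.0198,0,0],[-0.03,-0.0198,0,0],[-0.03,-0.0198,0,0],[-0.03,-0.0198,0,-0.004],[0,0,0.03,0],[0,0,0.03,0],[0,0,0.02,0],[0,0,0.015,0],[0,0,0,0]],
])

```text
time_s: 37.88
tcp_pos: [0.583, -0.0239, 0.163]
ee_rot: [[0.064, -0.998, -0.003], [-0.998, -0.064, -0.001], [0.0, 0.003, -1.0]]
wrist_force: [-0.2, -0.0, -2.0]
gripper_width: 0.688
gripper_force: 29.9
```

```bash
python3 - <<'E'
from h import *
local();plan(*rail(-.002,-.02),.1365,183.6)
E
```

```text
t 37.875 rail xy -0.0013 -0.0209 z 0.163 F [-0.2 -0.  -2. ] w 0.687621127949018
turn first 0.0009 then shift -0.0009 0.0007 0.0265
```

Request:
jog_arm([
  [[-0.0009,0,0.005,0],[0,0,0.005,0],[0,0,0.004,0],[0,0,0.003,0],[0,0,0,0]],
])

```text
time_s: 38.5
tcp_pos: [0.5836, -0.0229, 0.1472]
ee_rot: [[0.065, -0.998, -0.0], [-0.998, -0.065, -0.0], [0.0, 0.0, -1.0]]
wrist_force: [0.1, 0.1, -0.5]
gripper_width: 0.685
gripper_force: 29.9
```

Request:
jog_arm([
  [[0,0,0.003,0],[0,0,0.003,0],[0,0,0.002,0],[0,0,0.001,0],[0,0,0,0]],
])

```text
time_s: 39.12
tcp_pos: [0.5822, -0.0232, 0.1387]
ee_rot: [[0.065, -0.998, -0.003], [-0.998, -0.065, -0.0], [0.0, 0.003, -1.0]]
wrist_force: [-7.9, -0.6, 5.0]
gripper_width: 0.683
gripper_force: 29.9
```

Request:
jog_arm([
  [[0,0.002,0.001,0],[0,0,0,0]],
])

```text
time_s: 39.38
tcp_pos: [0.5818, -0.023, 0.1377]
ee_rot: [[0.065, -0.998, 0.001], [-0.998, -0.065, 0.0], [0.0, -0.001, -1.0]]
wrist_force: [-3.2, -0.9, 2.6]
gripper_width: 0.683
gripper_force: 29.9
```

Request:
jog_arm([
  [[0,0,0,0],[0,0,0,0],[0,0,0,0],[0,0,-0.01,0],[0,0,-0.03,0],[0,0,-0.04,0],[0,0,-0.04,0],[0,0.04,0,0],[0,0.05,0,0],[0,0.05,0,0],[0,0,0,0]],
], claw=0.8)

```text
time_s: 40.75
tcp_pos: [0.4392, -0.0325, 0.2582]
ee_rot: [[0.066, -0.998, 0.001], [-0.998, -0.066, 0.001], [-0.001, -0.001, -1.0]]
wrist_force: [1.4, 0.4, 0.5]
gripper_width: 0.798
gripper_force: 0.0
```

```bash
python3 - <<'E'
from h import *
local();plan(.433,.0957,.088,173.5)
im=capture('top')
# purple mask centroids
h=cv2.cvtColor(im,cv2.COLOR_RGB2HSV);m=cv2.inRange(h,(118,90,40),(150,255,255))[150-70:300,180:450]
n,l,st,ce=cv2.connectedComponentsWithStats(m)
for i in range(1,n):
    if st[i,4]>40: print(st[i].tolist(),(ce[i]+[180,80]).round(1), cv2.fitEllipse(np.argwhere(l==i)[:,::-1].astype(np.float32))[2])
E
```

```text
t 40.75 rail xy -0.1454 -0.0204 z 0.2582 F [1.4 0.4 0.5] w 0.7980051959046658
turn first 0.1792 then shift -0.1267 0.0207 0.1702
```

Request:
jog_arm([
  [[0,0,0,0.0896],[0,0,0,0.0896],[-0.025,0.004,0.016,0],[-0.025,0.004,0.016,0],[-0.025,0.004,0.016,0],[-0.025,0.004,0.016,0],[-0.027,0.004,0.016,0],[0,0,0,0]],
], claw=1)

```text
time_s: 41.8
tcp_pos: [0.4377, 0.0981, 0.1767]
ee_rot: [[-0.111, -0.994, -0.001], [-0.994, 0.111, -0.001], [0.001, 0.001, -1.0]]
wrist_force: [0.0, 0.1, -0.8]
gripper_width: 0.997
gripper_force: 0.0
```

```bash
cat >> h.py <<'E'
def cells(n='top',c=(180,95,470,230)):
    im=capture(n).astype(int)[c[1]:c[3],c[0]:c[2]];r,g,b=im[...,0],im[...,1],im[...,2]
    m=((b>r+25)&(b>g+35)&(r>g+5)).astype(np.uint8);k,l,st,ce=cv2.connectedComponentsWithStats(m)
    for i in range(1,k):
        if st[i,4]>25:
            q=np.argwhere(l==i)[:,::-1];e=np.linalg.eigh(np.cov(q.T))[1][:,1];p=ce[i]+[c[0],c[1]]
            for z in(.024,.070):
                w=at(n,*p,z);a=at(n,*(p+8*e),z)-at(n,*(p-8*e),z);d=w[:2]-C0
                print('z',z,'px',p.round(1),st[i,4],'world',w[:2],'ang',np.degrees(np.arctan2(a[1],a[0])).round(1),'rail',(d@[np.cos(TH),np.sin(TH)]).round(4),(d@[-np.sin(TH),np.cos(TH)]).round(4))
E
python3 - <<'E'
from h import *
plan(.433,.0957,.088,173.5);cells()
E
```

```text
turn first 0.0021 then shift 0.0029 0.0044 0.0887
z 0.024 px [340.5 139. ] 167 world [ 0.5955 -0.065 ] ang -175.9 rail 0.0086 -0.0627
z 0.07 px [340.5 139. ] 167 world [ 0.584  -0.0631] ang -175.8 rail -0.0028 -0.06
z 0.024 px [325.4 139.8] 158 world [ 0.5931 -0.0238] ang -174.9 rail 0.0088 -0.0214
z 0.07 px [325.4 139.8] 158 world [ 0.5818 -0.0236] ang -174.9 rail -0.0025 -0.0205
```

Cells in slots 1 and 2 are well seated. Grip B.

Request:
jog_arm([
  [[0.0029,0.0044,0.03,0],[0,0,0.03,0],[0,0,0.02,0],[0,0,0.0085,0],[0,0,0,0]],
])

```text
time_s: 42.48
tcp_pos: [0.4325, 0.0938, 0.0891]
ee_rot: [[-0.114, -0.993, 0.0], [-0.993, 0.114, -0.0], [0.0, -0.0, -1.0]]
wrist_force: [-0.3, 0.5, 0.6]
gripper_width: 1.003
gripper_force: 0.0
```

Request:
jog_arm([
  [[0,0,0,0],[0,0,0,0],[0,0,0,0],[0,0,0,0],[0,0,0,0],[0,0,0,0]],
], claw=0)

```text
time_s: 43.22
tcp_pos: [0.4324, 0.0943, 0.0895]
ee_rot: [[-0.113, -0.994, 0.001], [-0.994, 0.113, 0.001], [-0.001, -0.001, -1.0]]
wrist_force: [0.5, 0.1, 5.8]
gripper_width: 0.688
gripper_force: 29.9
```

Request:
jog_arm([
  [[0,0,-0.03,0],[0,0,-0.05,0],[0,0,-0.05,0],[0,0,-0.03,0],[0,0,0,-0.088],[0,0,0,-0.088],[0,0,0,0]],
])

```text
time_s: 44.1
tcp_pos: [0.4311, 0.0937, 0.2482]
ee_rot: [[0.061, -0.998, -0.002], [-0.998, -0.061, -0.001], [0.0, 0.002, -1.0]]
wrist_force: [-0.6, 0.5, -1.0]
gripper_width: 0.684
gripper_force: 29.9
```

```bash
python3 - <<'E'
from h import *
local();plan(*rail(-.002,.02),.16,183.6)
E
```

```text
t 44.1 rail xy -0.1455 0.106 z 0.2482 F [-0.6  0.5 -1. ] w 0.6835579099151181
turn first -0.0022 then shift 0.086 -0.1435 0.0882
```

Request:
jog_arm([
  [[0.0145,-0.024,0,0],[0.0145,-0.024,0,0],[0.0145,-0.024,0,0],[0.0145,-0.024,0,0],[0.0145,-0.024,0,0],[0.0145,-0.0235,0,-0.002],[0,0,0.03,0],[0,0,0.03,0],[0,0,0.02,0],[0,0,0.005,0],[0,0,0,0]],
])

```text
time_s: 45.48
tcp_pos: [0.5805, 0.016, 0.1638]
ee_rot: [[0.063, -0.998, -0.001], [-0.998, -0.063, -0.0], [0.0, 0.001, -1.0]]
wrist_force: [-0.2, -0.5, -1.6]
gripper_width: 0.686
gripper_force: 29.9
```

```bash
python3 - <<'E'
from h import *
local();plan(*rail(-.002,.019),.1375,183.6)
E
```

```text
t 45.475 rail xy -0.0013 0.0191 z 0.1638 F [-0.2 -0.5 -1.6] w 0.68631600072975
turn first 0.0007 then shift 0.0001 0.0007 0.0263
```

Request:
jog_arm([
  [[0,0.0015,0.005,0],[0,0,0.005,0],[0,0,0.004,0],[0,0,0.003,0],[0,0,0,0]],
])

```text
time_s: 46.1
tcp_pos: [0.5789, 0.0159, 0.1467]
ee_rot: [[0.064, -0.998, -0.001], [-0.998, -0.064, -0.0], [0.0, 0.001, -1.0]]
wrist_force: [-0.4, 0.5, -1.5]
gripper_width: 0.688
gripper_force: 29.9
```

Request:
jog_arm([
  [[0,0,0.003,0],[0,0,0.003,0],[0,0,0.002,0],[0,0,0.001,0],[0,0,0,0]],
])

```text
time_s: 46.72
tcp_pos: [0.5792, 0.016, 0.138]
ee_rot: [[0.064, -0.998, 0.001], [-0.998, -0.064, 0.0], [-0.0, -0.001, -1.0]]
wrist_force: [1.3, -0.5, -2.3]
gripper_width: 0.686
gripper_force: 29.9
```

Request:
jog_arm([
  [[0,0,0.0015,0],[0,0,0,0]],
])

```text
time_s: 46.98
tcp_pos: [0.5792, 0.016, 0.137]
ee_rot: [[0.064, -0.998, 0.001], [-0.998, -0.064, 0.0], [-0.0, -0.001, -1.0]]
wrist_force: [-1.7, -0.3, 3.0]
gripper_width: 0.685
gripper_force: 29.9
```

Request:
jog_arm([
  [[0,0,0,0],[0,0,0,0],[0,0,0,0],[0,0,-0.01,0],[0,0,-0.03,0],[0,0,-0.04,0],[0,0,-0.04,0],[0,0.04,0,0],[0,0.05,0,0],[0,0.05,0,0],[-0.06,0,0,0],[-0.06,0,0,0],[-0.06,0,0,0],[0,0,0,0.181],[0,0,0,0.181],[0,0,0,0.181],[0,0,0,0.181],[0,0,0,0.181],[0,0,0,0.181],[0,0,0,0.181]],
], claw=0.8)

```text
time_s: 49.48
tcp_pos: [0.4279, 0.1866, 0.2572]
ee_rot: [[-0.935, -0.354, 0.001], [-0.354, 0.935, 0.001], [-0.001, 0.0, -1.0]]
wrist_force: [-0.0, -0.3, -0.3]
gripper_width: 0.8
gripper_force: 0.0
```

```bash
python3 - <<'E'
from h import *
cells();plan(.423,.3131,.16,111);cells('scene',(180,120,460,320))
E
```

```text
z 0.024 px [340.5 139. ] 167 world [ 0.5955 -0.065 ] ang -175.9 rail 0.0086 -0.0627
z 0.07 px [340.5 139. ] 167 world [ 0.584  -0.0631] ang -175.8 rail -0.0028 -0.06
z 0.024 px [309.  140.7] 160 world [0.5903 0.0211] ang -179.0 rail 0.0088 0.0236
z 0.07 px [309.  140.7] 160 world [0.579  0.0194] ang -178.9 rail -0.0026 0.0226
z 0.024 px [325.4 139.8] 158 world [ 0.5931 -0.0238] ang -174.9 rail 0.0088 -0.0214
z 0.07 px [325.4 139.8] 158 world [ 0.5818 -0.0236] ang -174.9 rail -0.0025 -0.0205
turn first -0.0085 then shift -0.0408 0.1198 0.0972
z 0.024 px [408.  183.7] 92 world [0.4303 0.3211] ang -70.2 rail -0.132 0.333
z 0.07 px [408.  183.7] 92 world [0.4718 0.2893] ang -70.2 rail -0.0926 0.2987
z 0.024 px [338.6 236.7] 83 world [0.5336 0.0334] ang -154.9 rail -0.047 0.0394
z 0.07 px [338.6 236.7] 83 world [0.5705 0.0142] ang -154.9 rail -0.0114 0.018
z 0.024 px [324.2 243.1] 96 world [ 0.5379 -0.0126] ang -7.2 rail -0.0456 -0.0067
z 0.07 px [324.2 243.1] 96 world [ 0.5747 -0.0297] ang -7.2 rail -0.01 -0.0261
z 0.024 px [312.5 250.1] 128 world [ 0.5468 -0.0517] ang 4.9 rail -0.0392 -0.0463
z 0.07 px [312.5 250.1] 128 world [ 0.5832 -0.0671] ang 4.9 rail -0.0038 -0.064
```

```bash
python3 - <<'E'
import h
from h import *
new=capture('scene')
for f in('s0','now','t0'):
    im=cv2.imread('pics/%s.png'%f)[:,:,::-1] if f!='now' else new
    h.capture=lambda n,im=im:im
    print(f);cells('top' if f=='t0' else 'scene',(185,180,215,215) if f=='t0' else (385,165,430,205))
cv2.imwrite('pics/a.png',np.hstack([cv2.resize(x[165:215,380:440],(390,325),interpolation=cv2.INTER_CUBIC) for x in(cv2.imread('pics/s0.png'),new[:,:,::-1])]))
E
```

```text
s0
z 0.024 px [408.  183.6] 89 world [0.4303 0.3214] ang -66.8 rail -0.132 0.3333
z 0.07 px [408.  183.6] 89 world [0.4718 0.2896] ang -66.9 rail -0.0926 0.299
now
z 0.024 px [407.9 183.7] 92 world [0.4304 0.3207] ang -68.4 rail -0.132 0.3326
z 0.07 px [407.9 183.7] 92 world [0.4719 0.2889] ang -68.4 rail -0.0926 0.2983
t0
z 0.024 px [197.9 201. ] 121 world [0.423  0.3201] ang 110.8 rail -0.1394 0.3325
z 0.07 px [197.9 201. ] 121 world [0.4187 0.306 ] ang 110.9 rail -0.1446 0.3187
```

View pics/a.png

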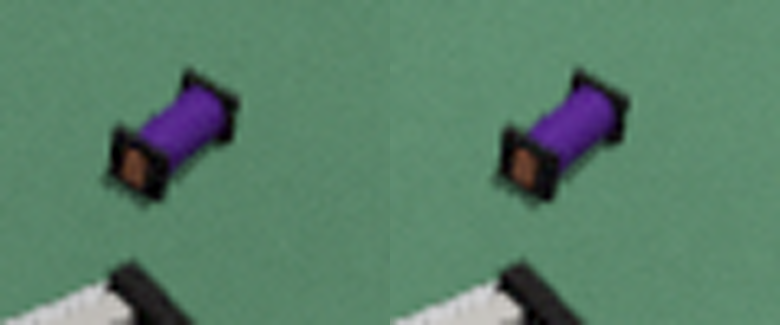

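Cell A hasn't moved. Go to it.

Request:
jog_arm([
  [[-0.0107,0.0305,0.015,-0.0085],[-0.0107,0.0305,0.015,0],[-0.0107,0.0305,0.02,0],[-0.0107,0.0307,0.02,0],[0,0,0,0]],
], claw=1)

```text
time_s: 50.25
tcp_pos: [0.4225, 0.3173, 0.185]
ee_rot: [[-0.928, -0.372, -0.002], [-0.372, 0.928, -0.002], [0.002, -0.001, -1.0]]
wrist_force: [0.0, -1.1, -0.3]
gripper_width: 1.0
gripper_force: 0.0
```

```bash
python3 - <<'E'
from h import *
plan(.424,.316,.088,111)
E
```

```text
turn first 0.0147 then shift -0.001 -0.0017 0.097
```

Request:
jog_arm([
  [[-0.001,-0.0017,0.03,0.01],[0,0,0.03,0],[0,0,0.025,0],[0,0,0.012,0],[0,0,0,0]],
])

```text
time_s: 50.88
tcp_pos: [0.4246, 0.3144, 0.0895]
ee_rot: [[-0.933, -0.359, -0.0], [-0.359, 0.933, -0.001], [0.001, -0.001, -1.0]]
wrist_force: [0.2, -0.1, 0.4]
gripper_width: 0.998
gripper_force: 0.0
```

Request:
jog_arm([
  [[0,0,0,0],[0,0,0,0],[0,0,0,0],[0,0,0,0],[0,0,0,0],[0,0,0,0]],
], claw=0)

```text
time_s: 51.62
tcp_pos: [0.4249, 0.3155, 0.0901]
ee_rot: [[-0.933, -0.359, 0.001], [-0.359, 0.933, 0.002], [-0.002, 0.001, -1.0]]
wrist_force: [-1.9, 1.5, 4.4]
gripper_width: 0.684
gripper_force: 30.0
```

Request:
jog_arm([
  [[0,0,-0.03,0],[0,0,-0.05,0],[0,0,-0.05,0],[0,0,-0.03,0],[0,0,0,-0.181],[0,0,0,-0.181],[0,0,0,-0.181],[0,0,0,-0.181],[0,0,0,-0.181],[0,0,0,-0.181],[0,0,0,-0.181],[0,0,0,0]],
])

```text
time_s: 53.12
tcp_pos: [0.424, 0.314, 0.2484]
ee_rot: [[0.06, -0.998, -0.002], [-0.998, -0.06, -0.002], [0.002, 0.002, -1.0]]
wrist_force: [0.2, 0.8, -0.6]
gripper_width: 0.684
gripper_force: 30.0
```

```bash
python3 - <<'E'
from h import *
local();plan(*rail(-.003,.06),.16,183.6)
E
```

```text
t 53.125 rail xy -0.1388 0.3264 z 0.2484 F [ 0.2  0.8 -0.6] w 0.6843950927858143
turn first -0.003 then shift 0.2664 -0.1358 0.0884
```

Request:
jog_arm([
  [[0.0333,-0.017,0,-0.003],[0.0333,-0.017,0,0],[0.0333,-0.017,0,0],[0.0333,-0.017,0,0],[0.0333,-0.017,0,0],[0.0333,-0.017,0,0],[0.0333,-0.017,0,0],[0.0333,-0.017,0,0],[0,0,0.03,0],[0,0,0.03,0],[0,0,0.02,0],[0,0,0.005,0],[0,0,0,0]],
])

```text
time_s: 54.75
tcp_pos: [0.5776, 0.0577, 0.1644]
ee_rot: [[0.064, -0.998, -0.0], [-0.998, -0.064, -0.0], [0.0, 0.001, -1.0]]
wrist_force: [-0.1, -0.8, -1.1]
gripper_width: 0.684
gripper_force: 30.0
```

```bash
python3 - <<'E'
from h import *
local();plan(*rail(-.003,.06),.1375,183.6)
E
```

```text
t 54.75 rail xy -0.0016 0.061 z 0.1644 F [-0.1 -0.8 -1.1] w 0.6841037840152996
turn first 0.0015 then shift 0.001 0.0014 0.0269
```

Request:
jog_arm([
  [[0.001,0.0012,0.005,0],[0,0,0.005,0],[0,0,0.004,0],[0,0,0.003,0],[0,0,0,0]],
])

```text
time_s: 55.38
tcp_pos: [0.5763, 0.0567, 0.1472]
ee_rot: [[0.065, -0.998, -0.001], [-0.998, -0.065, -0.0], [0.0, 0.001, -1.0]]
wrist_force: [0.8, 0.6, -1.2]
gripper_width: 0.684
gripper_force: 30.0
```

Request:
jog_arm([
  [[0,0,0.003,0],[0,0,0.003,0],[0,0,0.002,0],[0,0,0.0015,0],[0,0,0,0]],
])

```text
time_s: 56.0
tcp_pos: [0.5765, 0.0567, 0.1379]
ee_rot: [[0.065, -0.998, 0.0], [-0.998, -0.065, 0.0], [-0.0, -0.0, -1.0]]
wrist_force: [0.6, -0.5, -1.2]
gripper_width: 0.683
gripper_force: 30.0
```

Request:
jog_arm([
  [[0,0,0,0],[0,0,0,0],[0,0,0,0],[0,0,-0.01,0],[0,0,-0.03,0],[0,0,-0.04,0],[0,0,-0.04,0],[0,0.04,0,0],[0,0.05,0,0],[0,0.05,0,0],[0,0.03,0,0],[0,0,0,0]],
], claw=0.8)

```text
time_s: 57.5
tcp_pos: [0.4051, 0.0452, 0.2591]
ee_rot: [[0.067, -0.998, 0.002], [-0.998, -0.067, 0.001], [-0.001, -0.002, -1.0]]
wrist_force: [0.5, 0.0, 0.8]
gripper_width: 0.797
gripper_force: 0.0
```

```bash
python3 - <<'E'
from h import *
local();cells();snap('top','t6.png',(250,80,390,180),5)
E
```

```text
t 57.5 rail xy -0.1745 0.0593 z 0.2591 F [0.5 0.  0.8] w 0.7966256790770373
z 0.024 px [340.6 139. ] 168 world [ 0.5955 -0.0651] ang -176.2 rail 0.0086 -0.0628
z 0.07 px [340.6 139. ] 168 world [ 0.5841 -0.0632] ang -176.0 rail -0.0027 -0.0602
z 0.024 px [309.  140.6] 158 world [0.5906 0.021 ] ang -178.3 rail 0.0091 0.0235
z 0.07 px [309.  140.6] 158 world [0.5793 0.0193] ang -178.3 rail -0.0023 0.0225
z 0.024 px [325.4 139.6] 152 world [ 0.5934 -0.0238] ang -176.2 rail 0.0091 -0.0214
z 0.07 px [325.4 139.6] 152 world [ 0.5821 -0.0236] ang -176.1 rail -0.0022 -0.0205
z 0.024 px [293.6 141.7] 159 world [0.5873 0.0631] ang -173.7 rail 0.0084 0.0657
z 0.07 px [293.6 141.7] 159 world [0.5762 0.0597] ang -173.7 rail -0.0028 0.063
```

View pics/t6.png

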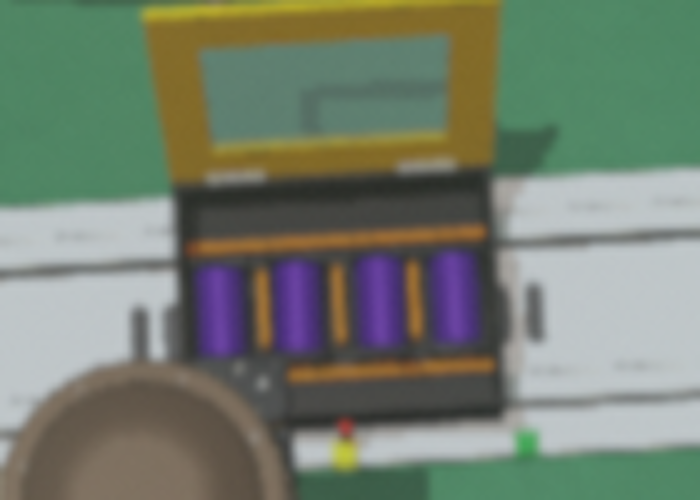

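All four cells lie flat in their slots and the pointer is still at the yellow mark. To close the lid I'll go behind the handle bar and push it forward with closed fingers.

Request:
jog_arm([
  [[0,0,-0.04,0],[0,0,-0.035,0],[0.0074,-0.04,0,0],[0.0074,-0.04,0,0],[0.0074,-0.04,0,0],[0.0074,-0.04,0,0],[0.0074,-0.04,0,0],[0.0074,-0.04,0,0],[0.0074,-0.04,0,0],[0.0074,-0.04,0,0],[0,-0.03,0,0],[0,0,0,0],[0,0,0,0]],
], claw=0)

```text
time_s: 59.22
tcp_pos: [0.7602, 0.0091, 0.3319]
ee_rot: [[0.065, -0.998, -0.001], [-0.998, -0.065, -0.0], [0.0, 0.001, -1.0]]
wrist_force: [0.1, -0.8, 0.5]
gripper_width: 0.004
gripper_force: 0.0
```

```bash
python3 - <<'E'
from h import *
local();plan(*rail(.175,0),.225,183.6)
E
```

```text
t 59.225 rail xy 0.1776 0.0009 z 0.3319 F [ 0.1 -0.8  0.5] w 0.003619161936345375
turn first 0.0022 then shift 0.0009 0.0026 0.1069
```

Request:
jog_arm([
  [[0,0,0.03,0],[0,0,0.03,0],[0,0,0.03,0],[0,0,0.017,0],[0,0.006,0,0],[0,0.006,0,0],[0,0.006,0,0],[0,0.006,0,0],[0,0.006,0,0],[0,0.006,0,0],[0,0,0,0]],
])

```text
time_s: 60.6
tcp_pos: [0.7285, 0.0075, 0.2317]
ee_rot: [[0.067, -0.998, 0.018], [-0.998, -0.067, 0.001], [0.0, -0.018, -1.0]]
wrist_force: [8.5, 0.1, 7.5]
gripper_width: 0.005
gripper_force: 3.9
```

```bash
python3 - <<'E'
from h import *
local()
E
```

```text
t 60.6 rail xy 0.1458 0.0013 z 0.2317 F [8.5 0.1 7.5] w 0.004972837342130243
```

Request:
jog_arm([
  [[0,0.0045,-0.004,0],[0,0.0055,-0.003,0],[0,0.0055,-0.003,0],[0,0.0055,-0.0025,0],[0,0.0057,-0.0022,0],[0,0.0058,-0.0019,0],[0,0,0,0]],
])

```text
time_s: 61.48
tcp_pos: [0.6935, 0.0051, 0.2459]
ee_rot: [[0.066, -0.998, 0.009], [-0.998, -0.066, 0.0], [0.0, -0.009, -1.0]]
wrist_force: [5.0, -0.1, 6.1]
gripper_width: 0.003
gripper_force: 2.9
```

```bash
python3 - <<'E'
from h import *
local()
E
```

```text
t 61.475 rail xy 0.1108 0.0012 z 0.2459 F [ 5.  -0.1  6.1] w 0.002907246317015523
```

Request:
jog_arm([
  [[0,0.006,-0.001,0],[0,0.006,-0.001,0],[0,0.006,0,0],[0,0.006,0,0],[0,0.006,0,0],[0,0.006,0,0],[0,0.006,0,0],[0,0.006,0,0],[0,0.006,0.001,0],[0,0.006,0.001,0],[0,0.006,0.001,0],[0,0.005,0.002,0],[0,0,0,0]],
])

```text
time_s: 63.1
tcp_pos: [0.6198, 0.0002, 0.2395]
ee_rot: [[0.065, -0.998, -0.002], [-0.998, -0.065, -0.0], [0.0, 0.002, -1.0]]
wrist_force: [0.0, 1.7, 0.5]
gripper_width: 0.004
gripper_force: 0.2
```

```bash
python3 - <<'E'
from h import *
local()
E
```

```text
t 63.1 rail xy 0.0369 0.0009 z 0.2395 F [0.  1.7 0.5] w 0.0038765248416581712
```

Request:
jog_arm([
  [[0,-0.004,-0.01,0],[0,0,-0.03,0],[0,0,-0.04,0],[0,0.018,0,0],[0,0.018,0,0],[0,0,0.02,0],[0,0,0.01,0],[0,0,0.005,0],[0,0,0.005,0],[0,0,0.005,0],[0,0,0,0]],
])

```text
time_s: 64.47
tcp_pos: [0.5887, -0.0018, 0.2742]
ee_rot: [[0.065, -0.998, -0.001], [-0.998, -0.065, -0.0], [0.0, 0.001, -1.0]]
wrist_force: [0.4, 0.1, 0.5]
gripper_width: 0.004
gripper_force: 0.0
```

Request:
jog_arm([
  [[0,0,0.005,0],[0,0,0.005,0],[0,0,0.005,0],[0,0,0,0]],
])

```text
time_s: 64.97
tcp_pos: [0.5885, -0.0018, 0.2589]
ee_rot: [[0.065, -0.998, -0.001], [-0.998, -0.065, -0.0], [0.0, 0.001, -1.0]]
wrist_force: [0.1, -0.6, -0.3]
gripper_width: 0.006
gripper_force: 0.0
```

```bash
python3 - <<'E'
from h import *
local()
E
```

```text
t 64.975 rail xy 0.0056 0.0008 z 0.2589 F [ 0.1 -0.6 -0.3] w 0.005823299053981511
```

Request:
jog_arm([
  [[0,0.0056,0.0045,0],[0,0.0056,0.0045,0],[0,0.0056,0.0045,0],[0,0.0048,0.0048,0],[0,0.0048,0.0048,0],[0,0.0048,0.0048,0],[0,0,0,0]],
])

```text
time_s: 65.85
tcp_pos: [0.5566, -0.0039, 0.2309]
ee_rot: [[0.065, -0.998, -0.003], [-0.998, -0.065, -0.0], [0.0, 0.003, -1.0]]
wrist_force: [-0.9, 0.1, -1.0]
gripper_width: 0.004
gripper_force: 0.0
```

Request:
jog_arm([
  [[0,0.0039,0.0056,0],[0,0.0039,0.0056,0],[0,0.0039,0.0056,0],[0,0,0,0]],
])

```text
time_s: 66.35
tcp_pos: [0.5451, -0.0047, 0.214]
ee_rot: [[0.065, -0.998, -0.002], [-0.998, -0.065, -0.0], [0.0, 0.002, -1.0]]
wrist_force: [-0.3, 0.3, 0.1]
gripper_width: 0.008
gripper_force: 0.0
```

```bash
python3 - <<'E'
from h import *
local()
E
```

```text
t 66.35 rail xy -0.0379 0.0007 z 0.214 F [-0.3  0.3  0.1] w 0.007864009765540464
```

Request:
jog_arm([
  [[0,0.003,0.005,0],[0,0.003,0.005,0],[0,0.002,0.005,0],[0,0,0.003,0],[0,0,0,0]],
])

```text
time_s: 66.97
tcp_pos: [0.5373, -0.0052, 0.1962]
ee_rot: [[0.065, -0.998, -0.002], [-0.998, -0.065, -0.0], [0.0, 0.002, -1.0]]
wrist_force: [0.0, 0.1, 0.5]
gripper_width: 0.008
gripper_force: 0.0
```

```bash
python3 - <<'E'
from h import *
local();snap('scene','s4.png',(220,130,420,290),4)
E
```

```text
t 66.975 rail xy -0.0458 0.0007 z 0.1962 F [0.  0.1 0.5] w 0.00814240238312898
```

View pics/s4.png

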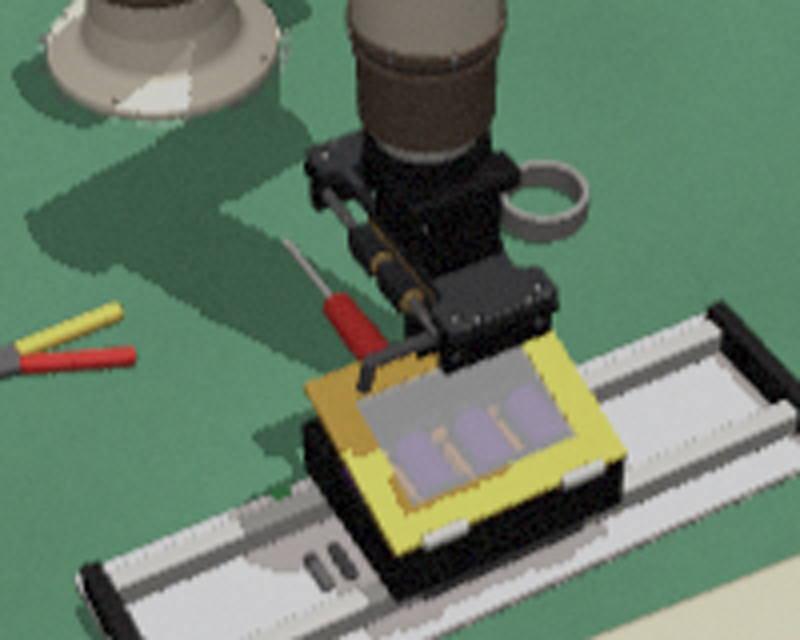

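The lid is low but still clearly ajar: its front-left corner is at (305,385), about 20 px above where it sat when closed. The fingers are in front of the bar, so I'll regrip the bar and press it down.

Request:
jog_arm([
  [[0,0,-0.02,0],[0,0,-0.025,0],[0,0,0,0],[0,-0.016,0,0],[0,0,0,0],[0,0,0.015,0],[0,0,0.01,0],[0,0,0.006,0],[0,0,0.005,0],[0,0,0,0]],
], claw=0.6)

```text
time_s: 68.28
tcp_pos: [0.5538, -0.0041, 0.2055]
ee_rot: [[0.065, -0.998, -0.001], [-0.998, -0.065, -0.0], [0.0, 0.001, -1.0]]
wrist_force: [0.9, 0.1, -0.0]
gripper_width: 0.598
gripper_force: 0.0
```

Request:
jog_arm([
  [[0,0,0,0],[0,0,0,0],[0,0,0,0],[0,0,0,0],[0,0,0,0],[0,0,0,0]],
], claw=0)

```text
time_s: 69.03
tcp_pos: [0.5548, -0.0037, 0.2059]
ee_rot: [[0.066, -0.998, 0.002], [-0.998, -0.066, 0.001], [-0.001, -0.002, -1.0]]
wrist_force: [3.0, 0.5, -1.8]
gripper_width: 0.102
gripper_force: 30.0
```

```bash
python3 - <<'E'
from h import *
local()
E
```

```text
t 69.025 rail xy -0.0282 0.0011 z 0.2059 F [ 3.   0.5 -1.8] w 0.10243266854653048
```

Request:
jog_arm([
  [[0,0.0036,0.005,0],[0,0.0036,0.005,0],[0,0.003,0.0053,0],[0,0.003,0.0053,0],[0,0.0025,0.0056,0],[0,0.0025,0.0056,0],[0,0.0008,0.002,0],[0,0,0.002,0],[0,0,0,0]],
])

```text
time_s: 70.15
tcp_pos: [0.5377, -0.0048, 0.1757]
ee_rot: [[0.068, -0.998, 0.009], [-0.998, -0.068, -0.0], [0.001, -0.009, -1.0]]
wrist_force: [-1.7, 3.4, 25.4]
gripper_width: 0.103
gripper_force: 30.0
```

```bash
python3 - <<'E'
from h import *
local()
E
```

```text
t 70.15 rail xy -0.0453 0.0011 z 0.1757 F [-1.7  3.4 25.4] w 0.10322719722606757
```

The lid is shut: it stopped with 25 N upward on the tool. Release, then go round to the pushing side.

Request:
jog_arm([
  [[0,0,0,0],[0,0,0,0],[0,0,0,0],[0,0,0,0],[0,0,-0.02,0],[0,0,-0.04,0],[0,0,-0.03,0],[0.03,-0.011,0,0],[0.03,-0.011,0,0],[0.03,-0.011,0,0],[0.037,-0.011,0,0],[0,0,0,0]],
], claw=0.4)

```text
time_s: 71.65
tcp_pos: [0.5871, -0.1312, 0.2586]
ee_rot: [[0.062, -0.998, -0.003], [-0.998, -0.062, -0.0], [-0.0, 0.003, -1.0]]
wrist_force: [0.4, 0.1, 0.2]
gripper_width: 0.401
gripper_force: 0.0
```

Request:
jog_arm([
  [[0,0,0,0],[0,0,0,0],[0,0,0,0],[0,0,0,0]],
], claw=0)

```text
time_s: 72.15
tcp_pos: [0.5871, -0.1286, 0.2603]
ee_rot: [[0.066, -0.998, 0.0], [-0.998, -0.066, 0.0], [-0.0, -0.0, -1.0]]
wrist_force: [-0.7, -0.4, 0.9]
gripper_width: 0.052
gripper_force: 0.0
```

```bash
python3 - <<'E'
from h import *
local();plan(*rail(0,-.125),.128,183.6)
im=capture('top');cv2.imwrite('pics/x.png',im[:,:,::-1])
# yellow lid extents
h=cv2.cvtColor(im,cv2.COLOR_RGB2HSV);m=cv2.inRange(h,(22,120,60),(32,255,255))[100:200,250:400]
q=np.argwhere(m>0);print(q.min(0)+[100,250],q.max(0)+[100,250],len(q))
E
```

```text
t 72.15 rail xy -0.0038 -0.1257 z 0.2603 F [-0.7 -0.4  0.9] w 0.051632548445416496
turn first 0.0035 then shift -0.0007 -0.0038 0.1323
[113 319] [162 350] 638
```

Request:
jog_arm([
  [[0,-0.0038,0.03,0.0035],[0,0,0.04,0],[0,0,0.04,0],[0,0,0.0223,0],[-0.01,0,0,0],[-0.01,0,0,0],[-0.006,0,0,0],[-0.004,0,0,0],[-0.004,0,0,0],[-0.004,0,0,0],[-0.004,0,0,0],[-0.005,0,0,0],[-0.006,0,0,0],[-0.007,0,0,0],[-0.008,0,0,0],[-0.008,0,0,0],[-0.008,0,0,0],[-0.008,0,0,0],[-0.008,0,0,0],[0,0,0,0]],
])

```text
time_s: 74.7
tcp_pos: [0.5842, -0.0282, 0.1273]
ee_rot: [[0.062, -0.998, -0.001], [-0.998, -0.062, 0.0], [-0.001, 0.001, -1.0]]
wrist_force: [0.7, -0.2, -0.5]
gripper_width: 0.004
gripper_force: 0.0
```

```bash
python3 - <<'E'
from h import *
local()
E
```

```text
t 74.7 rail xy -0.0003 -0.0253 z 0.1273 F [ 0.7 -0.2 -0.5] w 0.004265304985810238
```

Request:
jog_arm([
  [[-0.005,0,0,0],[-0.005,0,0,0],[-0.004,0,0,0],[-0.003,0,0,0],[-0.003,0,0,0],[-0.002,0,0,0],[-0.002,0,0,0],[0,0,0,0]],
])

```text
time_s: 75.7
tcp_pos: [0.5829, -0.0083, 0.1273]
ee_rot: [[0.06, -0.998, -0.002], [-0.998, -0.06, -0.003], [0.003, 0.002, -1.0]]
wrist_force: [1.2, -7.0, -2.0]
gripper_width: 0.005
gripper_force: 3.7
```

Request:
jog_arm([
  [[-0.001,0,0,0],[-0.001,0,0,0],[-0.001,0,0,0],[0,0,0,0]],
])

```text
time_s: 76.2
tcp_pos: [0.5827, -0.002, 0.1275]
ee_rot: [[0.062, -0.998, -0.001], [-0.998, -0.062, 0.0], [-0.0, 0.001, -1.0]]
wrist_force: [-1.5, -2.8, -1.4]
gripper_width: 0.004
gripper_force: 1.1
```

```bash
python3 - <<'E'
from h import *
local()
E
```

```text
t 76.2 rail xy -0.0002 0.001 z 0.1275 F [-1.5 -2.8 -1.4] w 0.004451328806786847
```

Request:
jog_arm([
  [[-0.001,0,0,0],[-0.001,0,0,0],[-0.0005,0,0,0],[0,0,0,0]],
])

```text
time_s: 76.7
tcp_pos: [0.5837, 0.0009, 0.1282]
ee_rot: [[0.062, -0.998, 0.002], [-0.998, -0.062, 0.001], [-0.001, -0.002, -1.0]]
wrist_force: [0.1, -0.4, -0.2]
gripper_width: 0.002
gripper_force: 0.0
```

```bash
python3 - <<'E'
from h import *
local()
E
```

```text
t 76.7 rail xy 0.001 0.0039 z 0.1282 F [ 0.1 -0.4 -0.2] w 0.0019022068875880179
```

Clicked in, no force left. Retract and measure the jig and lid.

Request:
jog_arm([
  [[0.01,0,0,0],[0.03,0,0,0],[0.03,0,-0.02,0],[0.04,0,-0.04,0],[0.04,0,-0.04,0],[0.04,0,-0.03,0],[0.04,0,0,0],[0.04,0,0,0],[0.04,0,0,0],[0,0,0,0],[0,0,0,0]],
])

```text
time_s: 78.08
tcp_pos: [0.6019, -0.3092, 0.2576]
ee_rot: [[0.061, -0.998, -0.0], [-0.998, -0.061, 0.0], [-0.0, 0.0, -1.0]]
wrist_force: [0.4, -0.7, -1.4]
gripper_width: 0.002
gripper_force: 0.0
```

```bash
python3 - <<'E'
from h import *
import h as H
def loc(p): d=p[:2]-C0; return (d@[np.cos(TH),np.sin(TH)]).round(4),(d@[-np.sin(TH),np.cos(TH)]).round(4)
local()
old=cv2.imread('pics/t0.png')[:,:,::-1];im=capture('top');cv2.imwrite('pics/end.png',im[:,:,::-1])
for name,a,box in(('start',old,(100,300,180,420)),('end',im,(100,230,180,340))):
    r0,c0,r1,c1=box;h=cv2.cvtColor(np.ascontiguousarray(a),cv2.COLOR_RGB2HSV)
    m=cv2.inRange(h,(22,140,60),(34,255,255))[r0:r1,c0:c1]
    n,l,st,ce=cv2.connectedComponentsWithStats(m);i=1+st[1:,4].argmax()
    c,s,_=r=cv2.minAreaRect(np.argwhere(l==i)[:,::-1].astype(np.float32))
    print(name,st[i].tolist(),loc(at('top',c[0]+c0,c[1]+r0,.089)),r)
    for q in cv2.boxPoints(r):print(loc(at('top',q[0]+c0,q[1]+r0,.089)))
H.capture=lambda n:im
cells()
E
```

```text
t 78.075 rail xy -0.0003 -0.3068 z 0.2576 F [ 0.4 -0.7 -1.4] w 0.0018346240304036238
start [22, 10, 68, 51, 1560] (np.float64(0.0002), np.float64(-0.0982)) ((55.59539031982422, 35.216922760009766), (47.9815673828125, 65.06632995605469), 86.8201675415039)
(np.float64(0.064), np.float64(-0.0147))
(np.float64(0.064), np.float64(-0.1836))
(np.float64(-0.0626), np.float64(-0.1806))
(np.float64(-0.0623), np.float64(-0.0144))
end [16, 15, 67, 52, 1560] (np.float64(-0.0024), np.float64(0.0989)) ((49.12413787841797, 40.610347747802734), (49.032894134521484, 65.00527954101562), 86.633544921875)
(np.float64(0.0629), np.float64(0.1845))
(np.float64(0.0628), np.float64(0.0155))
(np.float64(-0.0664), np.float64(0.0151))
(np.float64(-0.0665), np.float64(0.1814))
```

The lid measures 129 mm deep from above, so it lies flat. The jig is at about +0.099 m on the rail, which is the hand-over detent. Hand in.

```bash
python3 -c "
from station import *
print(finish_job())"
```

```text
the job is handed in; nothing more can be done
None
```

I handed the job in at about 78 s, but the hand-in returned no verdict. By my measurements, the jig is in the hand-over station with its lid closed. All four purple cells were flat in their own slots before I closed the lid; they can't be seen through it now. The friction hinge held at about 60° for over 3 s, and the arm never touched the other things on the bench.

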